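# Load the cassette reader and run it to the reading mark

## Task

Open the red clamp lever, slide the carriage to the green loading mark and clamp it there. With it clamped, put every sample cassette on the bench into the seat of its own colour and press each one down until it is level and flush with the carriage deck. Then open the clamp, slide the carriage under the reading bar to the blue mark and clamp it fully home again, with all cassettes still flush, leaving the glassware alone.

Things in the scene. Friction and masses are not known exactly. Their poses are not given: they have to be found in the camera images.
- reader: White flat base of the cassette reader, 235 mm (own x) by 420 mm (own y), top 12 mm above the bench; fixed. Origin on the bench under its centre; own x points away from the robot, own y along the rails.
- bar_mid (a point): Middle of the black reading bar across the rails, 69 mm above the bench: 20 mm wide (own y), 160 mm long (own x, from 63 mm nearside of the reader's origin to a mast 50 mm wide on the far side), underside 59 mm and top 79 mm above the bench. Only flush cassettes (ridge top then 56 mm above the bench) pass under it.
- carriage (a joint): Position of the aluminium carriage along the reader's own y, m: 0 = centred under the bar, -0.085 = green loading mark, +0.085 = blue reading mark; end stops at +-0.095. Friction 2 N. Deck 140 x 140 mm, top 36 mm above the bench, red pointer on its far edge. The clamp pin enters a rack notch at each mark only if the carriage is within 2 mm of it. Starts clamped, near 0.
- lever (a joint): Angle of the red clamp lever, rad: 0 = fully home (pin in the rack, carriage held), about 0.22 = pin just out of the rack, 0.9 = fully open (stop). Grows counter-clockwise seen from above. Takes about 2 N at the post and stays where it is left.
- lever_pivot (a point): Point on the lever's vertical axis, 60 mm above the bench.
- lever_post (a point): On the axis of the upright red round post at the lever's end, 60 mm above the bench: 16 mm diameter, from 28 to 68 mm above the bench, 65 mm from the pivot. The arm under it is centred 29 mm above the bench, 9 mm thick. Seen from the pivot, the post is off the reader's own -x by 0.45 rad towards own +y when home, and by 0.45 rad towards own -y when fully open.
- carriage_handle (a point): On the axis of the upright black round post on the carriage's near edge, 72 mm above the bench: 16 mm diameter, from 38 to 72 mm above the bench; moves with the carriage.
- load_mark (a point): Green line on the far rim of the base; the carriage's red pointer faces it at carriage = -0.085.
- read_mark (a point): Blue line on the far rim of the base; the carriage's red pointer faces it at carriage = +0.085.
- seat_yellow (a point): Seat for the yellow cassette (yellow bed and edge strips), a 56 x 56 mm opening in the carriage deck. Point: centre of the cassette's underside when flush, 26 mm above the bench; axes parallel to the reader's. The bed starts 7 mm higher (3 mm under the deck), yields only to a push of about 6 N, goes down 7 mm to a stop and stays down. Seats are 64 mm apart.
- seat_red (a point): Seat for the red cassette (red bed and edge strips), a 56 x 56 mm opening in the carriage deck. Point: centre of the cassette's underside when flush, 26 mm above the bench; axes parallel to the reader's. The bed starts 7 mm higher (3 mm under the deck), yields only to a push of about 6 N, goes down 7 mm to a stop and stays down. Seats are 64 mm apart.
- seat_blue (a point): Seat for the blue cassette (blue bed and edge strips), a 56 x 56 mm opening in the carriage deck. Point: centre of the cassette's underside when flush, 26 mm above the bench; axes parallel to the reader's. The bed starts 7 mm higher (3 mm under the deck), yields only to a push of about 6 N, goes down 7 mm to a stop and stays down. Seats are 64 mm apart.
- seat_green (a point): Seat for the green cassette (green bed and edge strips), a 56 x 56 mm opening in the carriage deck. Point: centre of the cassette's underside when flush, 26 mm above the bench; axes parallel to the reader's. The bed starts 7 mm higher (3 mm under the deck), yields only to a push of about 6 N, goes down 7 mm to a stop and stays down. Seats are 64 mm apart.
- cas_yellow: Yellow sample cassette, 50 g: plate 50 x 50 x 10 mm with a grip ridge on top, centred, 40 mm long (own x), 12 mm thick (own y), 20 mm high. Origin: centre of the underside, z up. Lies flat on the bench at first; may be absent. Flush: plate top level with the deck; laid on a raised bed it stands 7 mm proud. May sit turned by any quarter turn.
- cas_red: Red sample cassette, 50 g: plate 50 x 50 x 10 mm with a grip ridge on top, centred, 40 mm long (own x), 12 mm thick (own y), 20 mm high. Origin: centre of the underside, z up. Lies flat on the bench at first; may be absent. Flush: plate top level with the deck; laid on a raised bed it stands 7 mm proud. May sit turned by any quarter turn.
- cas_blue: Blue sample cassette, 50 g: plate 50 x 50 x 10 mm with a grip ridge on top, centred, 40 mm long (own x), 12 mm thick (own y), 20 mm high. Origin: centre of the underside, z up. Lies flat on the bench at first; may be absent. Flush: plate top level with the deck; laid on a raised bed it stands 7 mm proud. May sit turned by any quarter turn.
- cas_green: Green sample cassette, 50 g: plate 50 x 50 x 10 mm with a grip ridge on top, centred, 40 mm long (own x), 12 mm thick (own y), 20 mm high. Origin: centre of the underside, z up. Lies flat on the bench at first; may be absent. Flush: plate top level with the deck; laid on a raised bed it stands 7 mm proud. May sit turned by any quarter turn.
- beaker: Glass beaker, 60 mm wide, 85 mm high; bystander, origin under its centre.
- vial_red: Amber vial with red cap, 34 mm wide, 55 mm high; bystander, origin under its centre.
- vial_silver: Amber vial with silver cap, 34 mm wide, 55 mm high; bystander, origin under its centre.
- dish: Glass dish, 90 mm wide, 16 mm high; bystander, origin under its centre.

How it is judged (in metres and radians):
On the way, in this order (a step that is already met when the one before it is completed fails the run):
1. the clamp lever is opened (value of joint lever above 0.45 rad), for 0.1 s.
2. the carriage stands at the green loading mark with the clamp home (value of joint carriage between -0.091 and -0.079 m and value of joint lever below 0.09 rad), for 0.2 s.
3. with the carriage clamped at the loading mark, every cassette present is pressed flush in the seat of its colour (all of step 2 and horizontal distance between cas_yellow and seat_yellow below 0.006 m and z of cas_yellow in the frame of seat_yellow between -0.003 and 0.0022 m and angle between each of cas_yellow, cas_red, cas_blue, cas_green's own z axis and vertical below 0.05 rad and linear speed of each of cas_yellow, cas_red, cas_blue, cas_green below 0.03 m/s and horizontal distance between cas_red and seat_red below 0.006 m and z of cas_red in the frame of seat_red between -0.003 and 0.0022 m and horizontal distance between cas_blue and seat_blue below 0.006 m and z of cas_blue in the frame of seat_blue between -0.003 and 0.0022 m and horizontal distance between cas_green and seat_green below 0.006 m and z of cas_green in the frame of seat_green between -0.003 and 0.0022 m), for 0.2 s.
4. the clamp lever is opened again (value of joint lever above 0.45 rad), for 0.1 s.
At the end, for the whole second after the job is handed in: Carriage within 6 mm of the blue mark, clamp lever home (under 0.09 rad), every cassette present in the seat of its colour (within 6 mm), its underside less than 2.2 mm above the fully pressed position, level within 0.05 rad and at rest (value of joint carriage between 0.079 and 0.091 m and value of joint lever below 0.09 rad and horizontal distance between cas_yellow and seat_yellow below 0.006 m and z of cas_yellow in the frame of seat_yellow between -0.003 and 0.0022 m and angle between each of cas_yellow, cas_red, cas_blue, cas_green's own z axis and vertical below 0.05 rad and linear speed of each of cas_yellow, cas_red, cas_blue, cas_green below 0.03 m/s and horizontal distance between cas_red and seat_red below 0.006 m and z of cas_red in the frame of seat_red between -0.003 and 0.0022 m and horizontal distance between cas_blue and seat_blue below 0.006 m and z of cas_blue in the frame of seat_blue between -0.003 and 0.0022 m and horizontal distance between cas_green and seat_green below 0.006 m and z of cas_green in the frame of seat_green between -0.003 and 0.0022 m); the robot touches nothing.
It fails at once if a bystander (beaker, vial, dish) is moved more than 30 mm or tipped over (distance of any of beaker, vial_red, vial_silver, dish from where it was at the start of the episode above 0.03 m or angle between any of beaker, vial_red, vial_silver, dish's own z axis and vertical above 0.5 rad).
Of cas_yellow, cas_red, cas_blue, cas_green only 2 to 4 are there at a start; the rules pass over those that are not, and their reading is None.
At some moment in a run one of cas_yellow, cas_red, cas_blue, cas_green may be knocked a few centimetres aside while the robot is not near it.
Once in a run the grip may slacken for a moment while it holds something.
It also fails if it takes over 210 s, if anything falls off the work surface, if the arm or the gripper's body presses on something with over 40 N, if the wrist force passes 120 N, or if a joint passes its speed limit or range.

## Robot

A 6-joint arm with a two-finger parallel gripper is mounted at the origin on the work surface. World frame = base frame: x ahead of the robot, y to its left, z up, the work surface at z = 0. Lengths are in mm, angles in rad, forces in N, time in s.
With the tool pointing down it reaches from about 425 to 925 mm from the base axis. Payload 12.5 kg.
Tool frame: the origin (TCP) lies at the very end of the fingers, on their centre line; the grasp point (between the pads) lies 19 mm behind it (manip.pinch_z is the distance from the TCP to the grasp point, in mm); z points along the fingers, y is the line along which they close (so a half turn about z gives the same grasp; the last joint's range is limited). The gripper opens to 85 mm and grips with 20 to 120 N. Pads are 22 mm wide; open, the fingers measure 114 mm over their backs; the gripper's body (76 mm by 85 mm) begins 54 mm behind the grasp point. The pads swing forward as they close: fully open they stand 13 mm farther back than shut.
Start: joints at [1.018, 0.491, 1.559, -0, 1.092, -0.106], TCP at [270.037, 563.671, 231.327] pointing down, gripper open.
Joint ranges: [-3.1, 3.1], [-0.84, 2.19], [0.05, 2.79], [-1.13, 4.28], [0.06, 2.93], [-2.69, 2.69]. Speed limits (rad/s): [2.22, 2.22, 2.79, 3.14, 3.14, 3.14].

## Interface

Orientations are given as a rotation vector (axis times angle).
In Python, from workcell import manip gives the robot as it stands.
- The arm moves only by the shell command python3 -m pendant 'ROWS'. ROWS is JSON, a list that holds one entry, the list of rows, each a list of 7 numbers: the shift along the tool's x, y, z scaled (see below), then the turn, a rotation vector about the tool's x, y, z scaled (see below), then the closure, from 0 (fully open) to 1 (shut). A call has 1 to 12 rows; each row is the pose to reach, as a shift and turn from the pose commanded when the call began, along the tool's axes at that moment; what a row does not reach only later rows make up. The controller multiplies each number of a shift by 0.08 m and each number of a turn by 90 degrees. A row lasts 1/12 s, in which the tool goes at most 41.7 mm and 7.16 degrees, less where a joint would pass 70% of its speed; a pose out of reach is approached as far as the arm can. A call with a number of a shift or a turn outside -1 to 1 is refused whole. A call with a gripper value outside its range is refused whole. The fingers move at their own pace and stop on an object; the grip force is fixed at half the most. Time passes only in rows, so rows that repeat a pose let the fingers close. It gives the time, the measured TCP pose, the force, the opening and the grip force at its end, in the units of the state.
- manip.sense(): the state, without advancing time (a new reading comes with each control period).
- manip.get_image(name): name is "side" or "top" or "wrist"; returns a dict with "pixels" (420x560x3 uint8, red, green, blue), "fx", "fy", "cx", "cy" (pixels), "xyz" and "rotation" of the camera in the world; the wrist camera has in their place "hand_eye" (4x4, takes a point from camera to tool coordinates, whose origin is the TCP and whose axes are the flange's). Camera axes: x right, y down, z forward; pixel columns grow to the right and rows downward; lengths in mm; the calibration is good to about 2 mm. The wrist camera is an equidistant fisheye: a pixel r from the principal point sees the ray r / f radians off the axis. A picture is of the moment at which its call begins: read the wrist's pose just before it. There is no depth.
- manip.sign_off(): hands the job in; it is judged then, once.
Trained networks look in a picture, given as the dict that the camera call returned (one of the last four; its "shot" number tells which), for a name from the list of things; names that differ only in an ending like _2 or _b are one class to them, and where a whole thing is asked for, a point or a joint stands for the part that bears it (a point fixed in the world has none). Each returns a list of dicts, best first, with "p" (0 to 1); they miss things now and then, are a little off and sometimes report something else, mostly with a low value. They report only what shows in the picture. A call takes as long as a camera call.
- manip.search_frame(picture, name): "centre" ([column, row] in pixels, amid what is visible of it).
The state is a dict: "time": time; "joint_pos": joint angles; "joint_vel": joint speeds; "joint_efforts": joint torques, N m; "position": TCP position; "ee_rot": TCP orientation; "contact_force": force on the tool from outside, world axes, zero at the start; "wrist_torque": the same for the moment, N m; "width": finger opening in mm; "grip_force": force on a finger pad.
Only numpy, scipy, OpenCV 4.12 (cv2) and the standard library are available. Lean on these libraries where they do the work, as an engineer would, in place of code of your own. Each camera call takes 0.05 s, during which the arm holds its last target. There are 200 camera calls.

## Working session

There is one attempt and no reset: what is moved stays moved. The work goes in short steps, Python scripts to look and compute and a shell command to move; the robot and the scene stay as the last step left them, time stands still between calls to the robot, and variables do not carry over. Pictures are saved under pics/ and viewed, at most 14 in all, crops included, and the job is handed in when it is done.

```bash
mkdir -p pics; ls
cat > h.py <<'E'
import numpy as np, cv2
from scipy.spatial.transform import Rotation as R
from workcell import manip
def shot(n):
    s=manip.sense(); im=manip.get_image(n); im['state']=s
    return im
def save(im,f,crop=None,scale=1):
    p=im['pixels'][:,:,::-1]
    if crop: p=p[crop[1]:crop[3],crop[0]:crop[2]]
    cv2.imwrite('pics/'+f,cv2.resize(p,None,fx=scale,fy=scale,interpolation=cv2.INTER_CUBIC))
def ray(im,px):
    u=np.array([(px[0]-im['cx'])/im['fx'],(px[1]-im['cy'])/im['fy']])
    if 'hand_eye' in im:
        r=np.linalg.norm(u); d=np.array([*(u/max(r,1e-9)*np.sin(r)),np.cos(r)])
        H=np.array(im['hand_eye']); s=im['state']; Rt=R.from_rotvec(s['ee_rot']).as_matrix()
        return Rt@H[:3,3]+np.array(s['position']), Rt@H[:3,:3]@d
    d=np.array([*u,1.]); Rm=np.array(im['rotation'])
    if Rm.shape!=(3,3): Rm=R.from_rotvec(Rm).as_matrix()
    d=Rm@d; return np.array(im['xyz'],float), d/np.linalg.norm(d)
def atz(im,px,z):
    o,d=ray(im,px); return o+d*(z-o[2])/d[2]
def tri(rs):
    A=sum(np.eye(3)-np.outer(d,d) for o,d in rs); b=sum((np.eye(3)-np.outer(d,d))@o for o,d in rs)
    x=np.linalg.solve(A,b); return x,[round(float(np.linalg.norm(np.cross(x-o,d))),1) for o,d in rs]
E
python3 - <<'E'
from h import *
s=manip.sense(); print(s, manip.pinch_z)
for n in ['top','side','wrist']:
    im=shot(n); save(im,n+'0.png',scale=1.4); print(n,{k:v for k,v in im.items() if k not in('pixels','state')})
    for t in ['reader','carriage','lever','lever_post','carriage_handle','cas_yellow','cas_red','cas_blue','cas_green','seat_yellow','seat_red','seat_blue','seat_green','beaker','vial_red','vial_silver','dish']:
        r=manip.search_frame(im,t); print(t,[(np.round(q['centre']).tolist(),round(q['p'],2)) for q in r[:2]])
E
```

```text
pics
{'time': 0.0, 'joint_pos': array([ 1.01840281e+00,  4.91557983e-01,  1.55948028e+00, -8.83258478e-06,
        1.09167912e+00, -1.05597941e-01]), 'joint_vel': array([ 0.00105192,  0.0005561 ,  0.00011483,  0.00115789, -0.00224128,
        0.00100076]), 'joint_efforts': array([-2.15102576e-03, -6.18450737e+01, -2.61593235e+01, -1.49723328e-04,
        4.13108428e-03, -8.84742605e-06]), 'position': array([269.90466806, 563.4557354 , 230.71809616]), 'ee_rot': array([-6.95916580e-01, -3.06317893e+00,  1.67576428e-03]), 'contact_force': array([ 0.81668597,  1.00610457, -0.01977612]), 'wrist_torque': array([ 0.0129511 , -0.03017824, -0.03780904]), 'grip_force': 0.0, 'width': 85.52061875416123} 18.700000000000003
top {'fx': 468.529125421312, 'fy': 468.529125421312, 'cx': 279.83096622989, 'cy': 207.28280757981324, 'xyz': array([ 356.81332995,    5.11091444, 1241.38519867]), 'rotation': array([-2.14717931,  2.16212283, -0.17919769]), 'shot': 1}
reader [([261.0, 174.0], 0.8)]
carriage [([252.0, 180.0], 0.97)]
lever [([276.0, 210.0], 0.59)]
lever_post [([279.0, 209.0], 0.65)]
carriage_handl
[... 1575 characters left out ...]
_eye': array([[-7.53495721e-04, -9.65368572e-01, -2.60888774e-01,
         6.65462426e+01],
       [ 9.99999705e-01, -6.89275356e-04, -3.37656278e-04,
         3.37139514e-02],
       [ 1.46138556e-04, -2.60888952e-01,  9.65368807e-01,
        -1.41965026e+02],
       [ 0.00000000e+00,  0.00000000e+00,  0.00000000e+00,
         1.00000000e+00]]), 'shot': 3}
reader [([98.0, 411.0], 0.61)]
carriage []
lever []
lever_post []
carriage_handle []
cas_yellow []
cas_red []
cas_blue [([99.0, 411.0], 0.56)]
cas_green []
seat_yellow []
seat_red []
seat_blue [([97.0, 412.0], 0.46)]
seat_green []
beaker [([98.0, 409.0], 0.51)]
vial_red [([239.0, 296.0], 0.73)]
vial_silver []
dish [([100.0, 414.0], 0.65)]
```

View pics/top0.png

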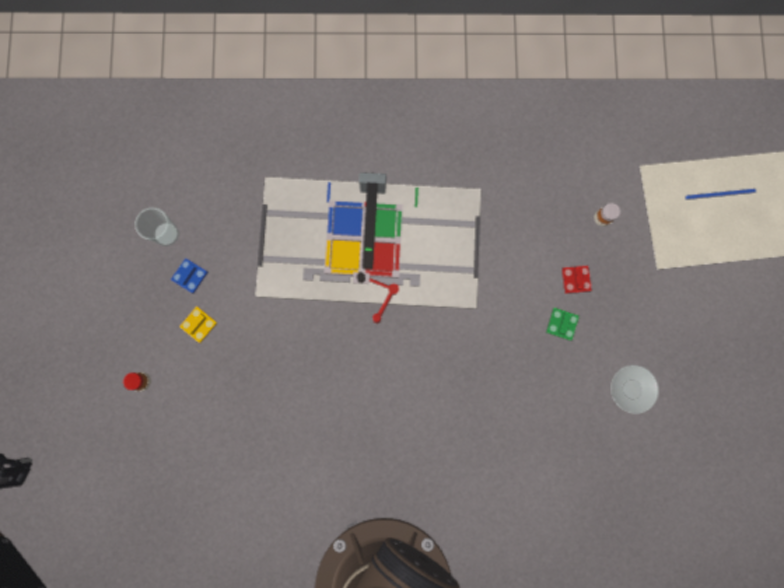

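View pics/side0.png

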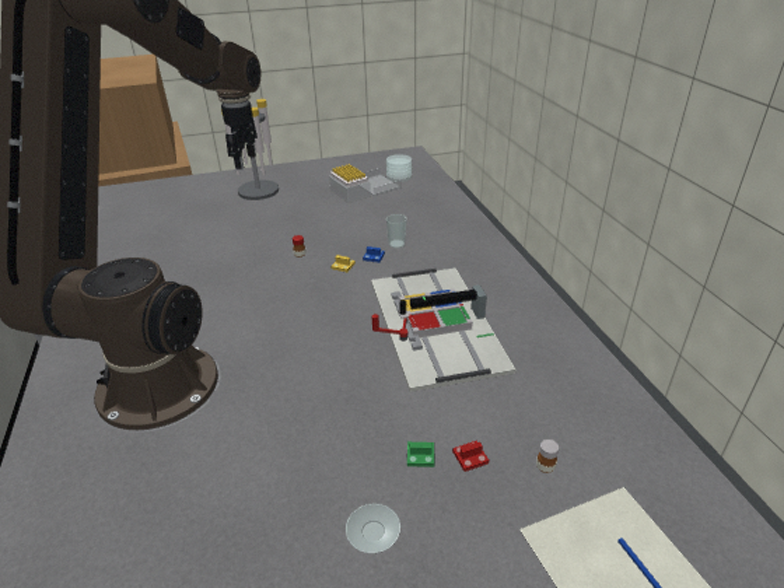

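Top view: all four cassettes are present. On the left (+y) are blue (189,276) and yellow (198,324); on the right are red (577,279) and green (563,324). The lever post is at (377,318), its pivot at (393,289) and the handle at (361,277). The blue mark is on the left (+y) and the green mark on the right. The side view agrees.

```bash
cat > cas.py <<'E'
from h import *
def mask(im,c):
    h=cv2.cvtColor(im['pixels'],cv2.COLOR_RGB2HSV); H,S,V=cv2.split(h)
    r={'red':(H<8)|(H>172),'yellow':(H>18)&(H<34),'green':(H>50)&(H<85),'blue':(H>100)&(H<125)}[c]
    return (r&(S>120)&(V>60)).astype(np.uint8)
def blobs(im,c,amin=60):
    n,l,st,ce=cv2.connectedComponentsWithStats(mask(im,c))
    return sorted([(int(st[i,4]),ce[i].round(1).tolist(),cv2.minAreaRect(np.argwhere(l==i)[:,::-1].astype(np.float32))) for i in range(1,n) if st[i,4]>amin],key=lambda b:-b[0])
E
python3 - <<'E'
from cas import *
t=shot('top'); s=shot('side')
g=lambda a:(a[0]/1.4,a[1]/1.4)
print('corners',[atz(t,g(p),12).round(0).tolist() for p in [(265,178),(481,188),(477,307),(256,296)]])
for n,p,z in [('bluemark',(328,192),12),('greenmark',(417,197),12),('pivot',(393,289),35),('post',(377,318),68),('handle',(361,277),72)]: print(n,atz(t,g(p),z).round(0))
for c in ['red','yellow','green','blue']:
    print(c)
    for im,n in((t,'top'),(s,'side')):
        for b in blobs(im,c)[:5]: print(n,b[0],b[1],np.round(b[2][1],0),round(b[2][2]),atz(im,b[1],12).round(0))
for n,a,b in [('beaker',(150,224),(396,230)),('vr',(135,381),(298,246)),('vs',(607,213),(548,452)),('dish',(634,389),(373,528)),('cas_red',(577,279),(471,456)),('post',(377,318),(376,323)),('handle',(361,277),(396,297))]:
    print(n,tri([ray(t,g(a)),ray(s,g(b))]))
E
```

```text
corners [[759.0, 223.0, 12.0], [738.0, -195.0, 12.0], [505.0, -181.0, 12.0], [528.0, 236.0, 12.0]]
bluemark [730. 102.  12.]
greenmark [720. -71.  12.]
pivot [537. -22.  35.]
post [479.   8.  68.]
handle [553.  36.  72.]
red
top 347 [272.9, 185.0] [18. 23.] 6 [598.  -2.  12.]
top 283 [411.4, 199.2] [18. 19.] 84 [ 558. -372.   12.]
top 145 [94.8, 272.0] [14. 12.] 18 [372. 459.  12.]
top 136 [274.4, 213.0] [30. 20.] 86 [522.  -6.  12.]
side 322 [335.8, 324.9] [18. 22.] 72 [ 560. -378.   12.]
side 198 [302.7, 228.7] [11. 20.] 81 [609.  28.  12.]
side 133 [277.2, 233.5] [26. 13.] 8 [520.  29.  12.]
yellow
top 534 [244.9, 182.8] [24. 24.] 4 [604.  73.  12.]
top 344 [141.2, 231.5] [19. 20.] 40 [476. 343.  12.]
side 154 [248.8, 122.9] [21. 11.] 34 [631. 947.  12.]
side 127 [244.4, 187.9] [14. 11.] 13 [477. 341.  12.]
side 63 [184.3, 76.1] [ 6. 14.] 40 [ 393. 1845.   12.]
green
top 255 [401.5, 231.0] [19. 18.] 18 [ 472. -342.   12.]
top 247 [274.5, 159.2] [18. 13.] 90 [669.  -7.  12.]
side 285 [300.0, 323.5] [16. 18.] 90 [ 474. -347.   12.]
side 159 [322.7, 225.7] [11. 18.] 81 [678.  23.  12.]
blue
top 359 [247.9, 157.6] [19. 19.] 4 [673.  65.  12.]
top 280 [134.8, 196.7] [18. 19.] 34 [568. 363.  12.]
top 73 [514.7, 137.9] [ 2. 47.] 84 [ 726. -665.   12.]
side 160 [456.2, 402.4] [45.  4.] 52 [ 725. -645.   12.]
side 115 [266.5, 181.3] [14. 10.] 8 [571. 362.  12.]
beaker (array([660.70688224, 431.78411393,  36.75804458]), [1.0, 1.0])
vr (array([371.89092813, 449.69643468,  24.99053768]), [0.9, 0.9])
vs (array([ 682.313396  , -431.13523993,   36.54273296]), [2.1, 2.1])
dish (array([ 350.78343455, -470.32864606,   14.34597871]), [2.1, 2.1])
cas_red (array([ 560.33130617, -376.56970461,    6.25495266]), [2.1, 2.1])
post (array([483.81340574,   7.56467185,  47.51460416]), [2.6, 2.6])
handle (array([546.92250045,  36.52575559,  88.35631029]), [3.6, 3.6])
```

```bash
cat >> h.py <<'E'
def toolax(s): return R.from_rotvec(s['ee_rot']).as_matrix()
def plan(xyz,yaw=None,s=None,n=None):
    "print the tool-axis shift (in units) in n equal calls, and the turn; yaw=world angle of tool x"
    s=s or manip.sense(); M=toolax(s); d=M.T@(np.array(xyz)-s['position'])/80
    n=n or max(1,int(np.ceil(np.abs(d).max()/0.98)))
    print('shift',d.round(3),'/%d='%n,(d/n).round(3))
    if yaw is not None:
        a=np.pi+0; T=np.array([[np.cos(yaw),np.sin(yaw),0],[np.sin(yaw),-np.cos(yaw),0],[0,0,-1]])
        print('turn',(R.from_matrix(M.T@T).as_rotvec()/(np.pi/2)).round(4))
TH=-0.05; C=np.array([632.,21.])
def own(p,C=C,th=TH):
    c,s=np.cos(th),np.sin(th); v=np.array(p)[:2]-C; return np.array([c*v[0]+s*v[1],-s*v[0]+c*v[1]])
def world(q,C=C,th=TH):
    c,s=np.cos(th),np.sin(th); return C+np.array([c*q[0]-s*q[1],s*q[0]+c*q[1]])
E
python3 -c "
from h import *
plan([500,15,235],np.pi-0.05)"
```

```text
shift [-5.556 -4.943 -0.047] /6= [-0.926 -0.824 -0.008]
turn [ 0.     -0.     -0.2526]
```

```bash
for i in 1 2 3 4 5; do python3 -m pendant '[[[-0.31,-0.275,0,0,0,0,0],[-0.62,-0.55,0,0,0,0,0],[-0.926,-0.824,-0.008,0,0,0,0]]]' >o.txt; done; python3 -m pendant '[[[-0.31,-0.275,0,0,0,-0.06,0],[-0.62,-0.55,0,0,0,-0.12,0],[-0.926,-0.824,-0.008,0,0,-0.19,0],[-0.926,-0.824,-0.008,0,0,-0.2526,0],[-0.926,-0.824,-0.008,0,0,-0.2526,0],[-0.926,-0.824,-0.008,0,0,-0.2526,0]]]'
python3 - <<'E'
from h import *
im=shot('wrist'); print(im['state']['position'],toolax(im['state']).round(3)); save(im,'w1.png',scale=1.4)
import pickle; pickle.dump(im,open('w1.pkl','wb'))
E
```

```text
time: 4.55
position: [499.8, 14.9, 235.0]
ee_rot: [-0.085, -3.14, -0.0]
contact_force: [0.3, -0.2, 0.9]
width: 85.6
grip_force: 0.0
[499.76882946  14.90687496 235.03681228] [[-0.999  0.054 -0.   ]
 [ 0.054  0.999  0.   ]
 [ 0.     0.    -1.   ]]
```

View pics/w1.png

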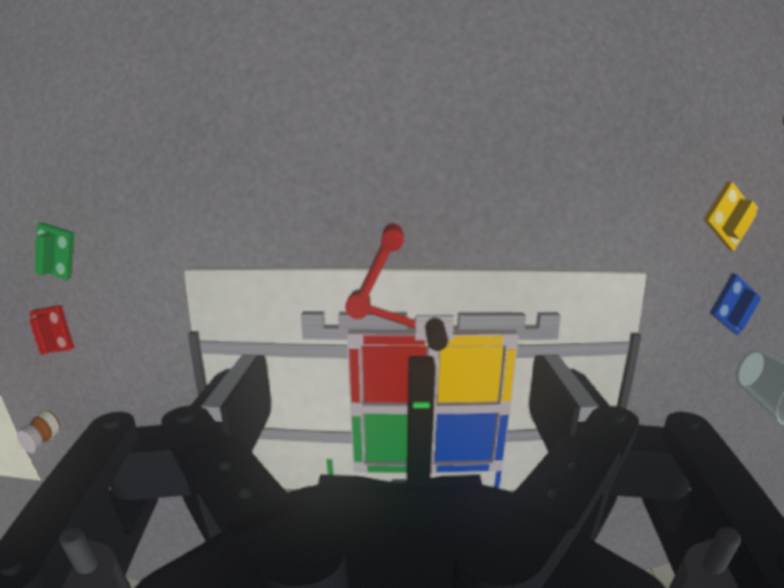

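Wrist view: post at (393,238), pivot (358,303) and handle (436,332). The base's near corners are (186,271) and (646,274). The lever is an L-crank, with its pin arm running to the rack beside the handle.

Run:
```python
from h import *; import pickle
im=pickle.load(open('w1.pkl','rb')); g=lambda a:(a[0]/1.4,a[1]/1.4)
for n,p,z in [('cornR',(186,271),12),('cornL',(646,274),12),('pivot',(358,303),35),('posttop',(394,232),68),('handletop',(434,324),72),('seat cross',(433,407),36),('deckNR',(349,335),36),('deckNL',(518,335),36),('deckFR',(352,470),36),('deckFL',(500,470),36),('greenmk',(330,468),12),('bluemk',(497,480),12),('barend',(421,357),79)]:
    w=atz(im,g(p),z); print(n,w.round(1),own(w).round(1))
```

```text
cornR [ 505.7 -174.9   12. ] [-116.4 -202. ]
cornL [530.7 239.3  12. ] [-112.1  213. ]
pivot [535.9 -19.5  35. ] [-94.  -45.2]
posttop [476.8  12.7  68. ] [-154.6  -16.1]
handletop [543.4  37.4  72. ] [-89.4  12. ]
seat cross [632.3  36.8  36. ] [-0.5 15.7]
deckNR [562.1 -28.9  36. ] [-67.4 -53.3]
deckNL [570.4 108.7  36. ] [-65.9  84.5]
deckFR [697.7 -39.8  36. ] [ 68.7 -57.4]
deckFL [708.1  98.9  36. ] [72.1 81.6]
greenmk [713.4 -65.8  12. ] [ 85.7 -82.6]
bluemk [740.5 102.1  12. ] [104.3  86.5]
barend [565.3  27.   79. ] [-66.9   2.6]
```

```bash
sed -i 's/^TH=.*/TH=-0.057; C=np.array([634.,23.5])/' h.py; python3 -c "
from h import *
plan([475.5,12.3,42],np.pi-0.057)"
```

```text
shift [ 0.299 -0.055  2.414] /3= [ 0.1   -0.018  0.805]
turn [ 0.0001 -0.0001  0.0024]
```

```bash
python3 -m pendant '[[[0.3,-0.05,0.4,0,0,0,0.6],[0.3,-0.05,0.8,0,0,0,0.6],[0.3,-0.05,0.8,0,0,0,0.6],[0.3,-0.05,0.8,0,0,0,0.6]]]' >o.txt;  python3 -m pendant '[[[0,0,0.4,0,0,0,0.6],[0,0,0.8,0,0,0,0.6],[0,0,0.8,0,0,0,0.6]]]'
python3 - <<'E'
from h import *
im=shot('wrist'); save(im,'w2.png',scale=1.4); plan([475.5,12.3,42])
E
```

```text
time: 5.18
position: [475.3, 12.7, 105.0]
ee_rot: [-0.079, -3.137, -0.001]
contact_force: [-0.3, 0.9, -0.7]
width: 34.3
grip_force: 0.0
shift [ 0.004 -0.004  0.813] /1= [ 0.004 -0.004  0.813]
```

View pics/w2.png

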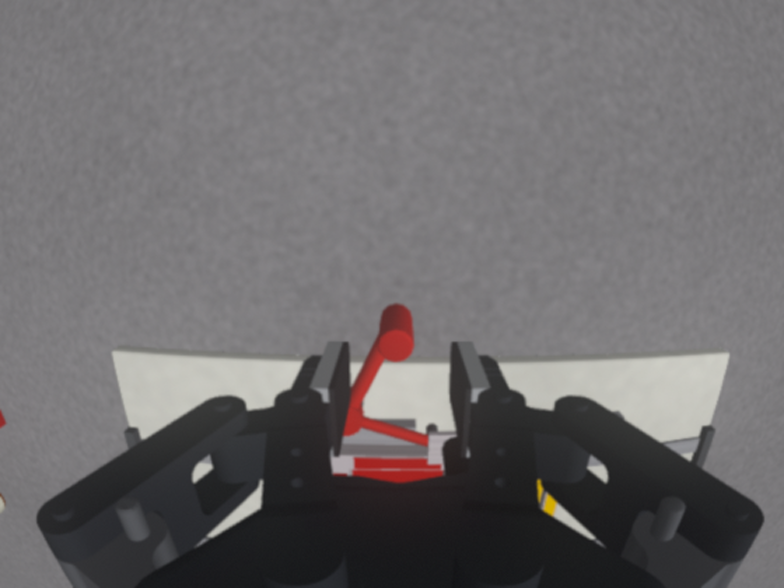

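The post (397,340) sits midway between the fingers, so I can lower and open the lever.

```bash
python3 -m pendant '[[[0,0,0.4,0,0,0,0.6],[0,0,0.8,0,0,0,0.6],[0,0,0.8,0,0,0,0.6]]]';  python3 -m pendant '[[[0,-0.1,0,0,0,0,0.6],[0,-0.2,0,0,0,0,0.6],[0.02,-0.3,0,0,0,0,0.6],[0.02,-0.4,0,0,0,0,0.6],[0.02,-0.5,0,0,0,0,0.6],[0.02,-0.6,0,0,0,0,0.6],[0,-0.7,0,0,0,0,0.6],[0,-0.78,0,0,0,0,0.6],[0,-0.78,0,0,0,0,0.6]]]'
python3 - <<'E'
from h import *
im=shot('wrist'); save(im,'w3.png',scale=1.4)
E
```

```text
time: 5.48
position: [475.7, 12.4, 41.7]
ee_rot: [-0.079, -3.138, -0.001]
contact_force: [-0.1, 0.9, -0.2]
width: 34.6
grip_force: 0.0
time: 6.23
position: [473.5, -51.6, 43.5]
ee_rot: [0.08, 3.139, -0.001]
contact_force: [-0.4, 0.0, 0.7]
width: 34.4
grip_force: 0.0
```

View pics/w3.png

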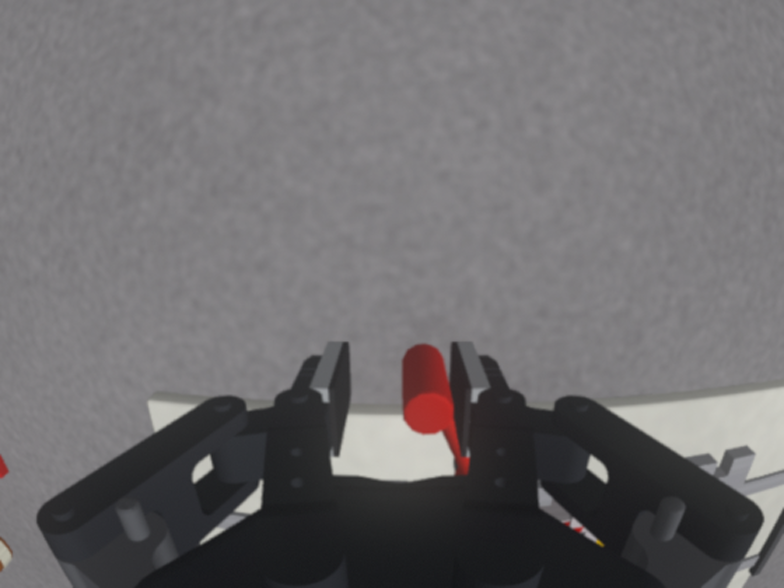

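```bash
python3 -m pendant '[[[0,0.03,-0.4,0,0,0,0.6],[0,0.03,-0.85,0,0,0,0.6],[0,0.03,-0.85,0,0,0,0.5]]]'>o.txt; python3 -c "
from h import *
plan([530,34,112],np.pi-0.057)"
```

```text
shift [-0.64   1.058  0.048] /2= [-0.32   0.529  0.024]
turn [-0.0008  0.004   0.0048]
```

```bash
for i in 1 2; do python3 -m pendant '[[[-0.32,0.53,0.02,0,0,0,0.5],[-0.32,0.53,0.02,0,0,0,0.5],[-0.32,0.53,0.02,0,0,0,0.5]]]'>o.txt;done;cat o.txt
python3 - <<'E'
from h import *
im=shot('wrist'); save(im,'w4.png',scale=1.4); 
import pickle; pickle.dump(im,open('w4.pkl','wb'))
E
```

```text
time: 7.03
position: [528.6, 35.5, 107.3]
ee_rot: [-0.075, -3.14, -0.0]
contact_force: [-0.1, 0.3, -0.5]
width: 42.8
grip_force: 0.0
```

View pics/w4.png

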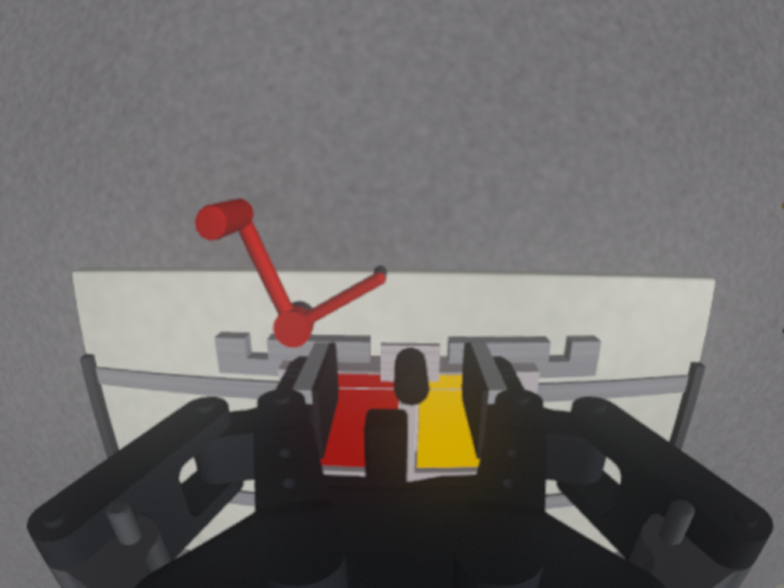

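Lever is open. The handle top face is at about (411,388), with its base near (411,355). The pivot hub is at (293,328), and the bar end is at (386,412).

Run:
```python
from h import *; import pickle
a=pickle.load(open('w1.pkl','rb')); im=pickle.load(open('w4.pkl','rb')); g=lambda a:(a[0]/1.4,a[1]/1.4)
print('handle tri',tri([ray(a,g((437,341))),ray(im,g((411,389)))]))
print('pivot tri',tri([ray(a,g((358,303))),ray(im,g((293,328)))]))
for n,p,z in [('handletop',(411,389),72),('handlebase',(411,355),38),('cornR',(74,271),12),('cornL',(714,279),12),('pivot',(293,328),34),('posttop',(212,221),68),('barend',(386,409),79),('barend_low',(386,412),59),('notchG',(258,353),25),('notchB',(557,357),25),('crossing',(408,470),36)]:
    w=atz(im,g(p),z); print(n,w.round(1),own(w).round(1))
plan([545,37,112])
```

```text
handle tri (array([558.57493457,  39.46775553,  66.82534575]), [0.1, 0.1])
pivot tri (array([536.37967214, -18.8852677 ,  37.2613806 ]), [1.2, 1.2])
handletop [555.8  39.4  72. ] [-79.   11.4]
handlebase [554.3  40.2  38. ] [-80.5  12.2]
cornR [ 504.5 -174.2   12. ] [-118.1 -204.8]
cornL [529.8 237.9  12. ] [-116.2  208.1]
pivot [538.7 -19.5  34. ] [-92.7 -48.3]
posttop [477.8 -41.3  68. ] [-152.2  -73.6]
barend [561.4  28.3  79. ] [-72.8   0.6]
barend_low [574.7  27.   59. ] [-59.4   0.1]
notchG [556. -44.  25.] [-74.  -71.8]
notchB [566.8 122.2  25. ] [-72.7  94.7]
crossing [628.8  35.8  36. ] [-5.9 12. ]
shift [-0.214  0.04  -0.059] /1= [-0.214  0.04  -0.059]
```

```bash
sed -i 's/C=np.array(\[634.,23.5\])/C=np.array([634.5,24.])/' h.py; python3 -c "
from h import *
w=world((-83,11)); print(w); plan([*w,46],np.pi-0.057)"
```

```text
[552.26145753  39.71057392]
shift [-0.305  0.079  0.766] /1= [-0.305  0.079  0.766]
turn [-0.0001 -0.0008  0.0057]
```

```bash
python3 -m pendant '[[[-0.3,0.075,0,0,0,0,0.5],[-0.3,0.075,0.2,0,0,0,0.5],[-0.3,0.075,0.5,0,0,0,0.5],[-0.3,0.075,0.76,0,0,0,0.5],[-0.3,0.075,0.76,0,0,0,0.5]]]'; python3 -m pendant '[[[0,0,0,0,0,0,1],[0,0,0,0,0,0,1],[0,0,0,0,0,0,1],[0,0,0,0,0,0,1],[0,0,0,0,0,0,1],[0,0,0,0,0,0,1]]]'
```

```text
time: 7.5
position: [550.0, 38.1, 43.9]
ee_rot: [-0.079, -3.134, -0.0]
contact_force: [-1.2, 0.5, -0.2]
width: 43.0
grip_force: 0.0
time: 8.0
position: [552.6, 39.0, 48.3]
ee_rot: [0.078, 3.139, -0.0]
contact_force: [-3.8, -2.2, 8.0]
width: 14.0
grip_force: 59.1
```

```bash
python3 -m pendant '[[[0,-0.15,0,0,0,0,1],[0,-0.3,0,0,0,0,1],[0,-0.5,0,0,0,0,1],[0,-0.7,0,0,0,0,1],[0,-0.85,0,0,0,0,1],[0,-0.95,0,0,0,0,1],[0,-0.95,0,0,0,0,1]]]'; python3 -m pendant '[[[0,-0.1,0,0,0,0,1],[0,-0.2,0,0,0,0,1],[0,-0.28,0,0,0,0,1],[0,-0.28,0,0,0,0,1],[0,-0.28,0,0,0,0,1]]]'; python3 -m pendant '[[[0,-0.05,0,0,0,0,1],[0,-0.05,0,0,0,0,1]]]'; python3 -m pendant '[[[0,-0.05,0,0,0,0,1],[0,-0.05,0,0,0,0,1]]]'
```

```text
time: 8.58
position: [548.0, -38.1, 48.3]
ee_rot: [-0.08, -3.14, 0.0]
contact_force: [-6.9, -1.3, 10.1]
width: 14.1
grip_force: 60.1
time: 9.0
position: [546.7, -59.4, 48.3]
ee_rot: [-0.079, -3.14, 0.0]
contact_force: [-7.9, -1.4, 11.3]
width: 13.7
grip_force: 60.1
time: 9.17
position: [546.5, -63.3, 48.3]
ee_rot: [-0.078, -3.14, -0.0]
contact_force: [-9.3, -2.3, 10.9]
width: 13.7
grip_force: 60.1
time: 9.33
position: [546.3, -66.6, 48.3]
ee_rot: [-0.079, -3.14, -0.001]
contact_force: [-8.6, 2.0, 12.9]
width: 14.1
grip_force: 60.4
```

```bash
for i in 1 2; do python3 -m pendant '[[[0,-0.025,0,0,0,0,1],[0,-0.025,0,0,0,0,1],[0,-0.025,0,0,0,0,1]]]'|sed -n 2,4p; done
```

```text
position: [546.2, -66.8, 48.3]
ee_rot: [-0.078, -3.139, -0.004]
contact_force: [-5.2, 19.0, 12.9]
position: [546.2, -67.1, 48.3]
ee_rot: [-0.078, -3.139, -0.006]
contact_force: [-2.2, 36.2, 13.4]
```

```bash
python3 -m pendant '[[[0,0.08,0,0,0,0,1],[0,0.17,0,0,0,0,1],[0,0.17,0,0,0,0,1],[0,0.17,0,0,0,0,1]]]'|sed -n 2,4p
```

```text
position: [546.9, -56.7, 48.3]
ee_rot: [-0.077, -3.14, -0.001]
contact_force: [-8.0, 2.3, 10.4]
```

```bash
python3 -m pendant '[[[0,0,0,0,0,0,0.5],[0,0,0,0,0,0,0.5],[0,0,0,0,0,0,0.5],[0,0,-0.4,0,0,0,0.6],[0,0,-0.85,0,0,0,0.6],[0,0,-0.85,0,0,0,0.6]]]'>o.txt;cat o.txt; python3 -c "
from h import *
plan([475.5,-42,42],np.pi-0.057)"
```

```text
time: 10.67
position: [550.0, -58.1, 120.4]
ee_rot: [0.078, 3.133, -0.002]
contact_force: [0.6, 0.1, 0.1]
width: 34.1
grip_force: 0.0
shift [0.948 0.156 0.972] /1= [0.948 0.156 0.972]
turn [-0.0008  0.005   0.0045]
```

```bash
python3 -m pendant '[[[0.5,0.16,0,0,0,0,0.6],[0.95,0.16,0,0,0,0,0.6],[0.95,0.16,0.1,0,0,0,0.6],[0.95,0.16,0.5,0,0,0,0.6],[0.95,0.16,0.95,0,0,0,0.6],[0.95,0.16,0.95,0,0,0,0.6]]]'; python3 -m pendant '[[[0,0.1,0,0,0,0,0.6],[0,0.2,0,0,0,0,0.6],[0.02,0.3,0,0,0,0,0.6],[0.02,0.4,0,0,0,0,0.6],[0.02,0.5,0,0,0,0,0.6],[0.02,0.6,0,0,0,0,0.6],[0,0.7,0,0,0,0,0.6],[0,0.76,0,0,0,0,0.6],[0,0.76,0,0,0,0,0.6]]]'
python3 -m pendant '[[[0,0.04,0,0,0,0,0.6],[0,0.04,0,0,0,0,0.6]]]'|sed -n 2,4p;python3 -m pendant '[[[0,0.04,0,0,0,0,0.6],[0,0.04,0,0,0,0,0.6]]]'|sed -n 2,4p
```

```text
time: 11.17
position: [470.5, -40.7, 34.8]
ee_rot: [-0.079, -3.134, -0.002]
contact_force: [-1.4, 0.2, -1.1]
width: 34.2
grip_force: 0.0
time: 11.92
position: [476.6, 20.2, 39.6]
ee_rot: [0.076, 3.138, -0.001]
contact_force: [1.1, -4.2, 3.4]
width: 34.5
grip_force: 1.9
position: [476.7, 21.1, 39.5]
ee_rot: [0.077, 3.138, -0.004]
contact_force: [-0.7, -32.8, 4.1]
position: [476.8, 22.1, 39.5]
ee_rot: [0.078, 3.139, -0.006]
contact_force: [-3.8, -62.7, 4.1]
```

```bash
python3 -m pendant '[[[0,-0.15,0,0,0,0,0.6],[0,-0.2,0,0,0,0,0.6],[0,-0.2,-0.5,0,0,0,0.6],[0,-0.2,-1,0,0,0,0.3],[0,-0.2,-1,0,0,0,0.3]]]'>o.txt;python3 -m pendant '[[[0,-0.5,-0.4,0,0,0,0.3],[0,-0.6,-0.8,0,0,0,0.3],[0,-0.6,-0.8,0,0,0,0.3],[0,-0.6,-0.8,0,0,0,0.3]]]'
python3 - <<'E'
from h import *
im=shot('wrist'); save(im,'w5.png',scale=1.4); 
import pickle; pickle.dump(im,open('w5.pkl','wb'))
E
```

```text
time: 13.0
position: [473.2, -38.0, 184.7]
ee_rot: [0.08, 3.137, -0.001]
contact_force: [-0.7, -0.1, -0.3]
width: 59.8
grip_force: 0.0
```

View pics/w5.png

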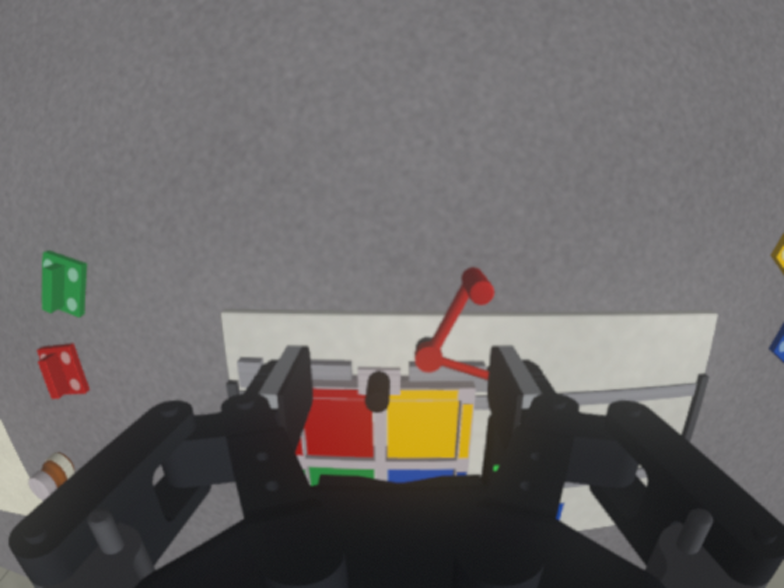

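Lever back home at (428,357)→(478,289). The carriage is at the green end. The deck cross-strip between the seats is centred at about (381,463).

Run:
```python
from cas import *; import pickle
im=pickle.load(open('w5.pkl','rb')); g=lambda a:(a[0]/1.4,a[1]/1.4)
for n,p,z in [('pivot',(428,357),37),('posttop',(480,290),68),('handletop',(377,400),72),('cross',(381,463),36),('cornR',(222,313),12),('cornL',(717,314),12)]:
    w=atz(im,g(p),z); print(n,w.round(1),own(w).round(1))
t=shot('top'); save(t,'t2.png',crop=(170,120,330,240),scale=5)
pickle.dump(t,open('t2.pkl','wb'))
for c in ['red','yellow','green','blue']:
    for im_,n,z in((im,'w',33),(t,'t',33)):
        for b in blobs(im_,c,150)[:3]: print(c,n,b[0],b[1],np.round(b[2][1],0),atz(im_,b[1],z).round(1),own(atz(im_,b[1],z)).round(1))
```

```text
pivot [536.1 -21.3  37. ] [-95.7 -50.8]
posttop [480.7   9.8  68. ] [-152.8  -23. ]
handletop [548.9 -56.1  72. ] [-80.9 -84.8]
cross [626.9 -60.3  36. ] [ -2.8 -84.6]
cornR [ 505.1 -176.    12. ] [-117.8 -207. ]
cornL [530.4 238.4  12. ] [-116.2  208.1]
red w 2132 [241.9, 302.9] [48. 49.] [590.9 -90.1  33. ] [ -37.  -116.4]
red w 1223 [325.6, 232.6] [53. 78.] [515.4  -1.2  33. ] [-117.5  -31.9]
red w 907 [43.7, 264.6] [40. 28.] [ 547.2 -344.6   33. ] [ -66.2 -373. ]
red t 283 [411.4, 199.2] [18. 19.] [ 554.1 -365.8   33. ] [ -58.  -393.8]
red t 228 [308.2, 180.9] [20. 12.] [604.4 -95.   33. ] [ -23.3 -120.6]
yellow w 2366 [301.5, 302.6] [48. 51.] [593.2 -27.   33. ] [-38.4 -53.3]
yellow w 276 [332.1, 307.1] [ 7. 38.] [601.4   5.6  33. ] [-32.  -20.3]
yellow t 342 [141.2, 231.5] [19. 20.] [473.6 337.5  33. ] [-178.5  303.8]
yellow t 165 [284.2, 177.7] [19.  9.] [613.2 -31.9  33. ] [-18.1 -57. ]
green w 1033 [44.2, 203.0] [30. 44.] [ 468.9 -315.9   33. ] [-146.  -348.8]
green w 235 [240.0, 338.1] [12. 43.] [639.2 -97.9  33. ] [  11.6 -121.4]
green t 338 [308.6, 160.9] [18. 18.] [658.4 -97.   33. ] [  30.7 -119.5]
green t 255 [401.4, 231.0] [19. 18.] [ 470.5 -335.5   33. ] [-143.3 -368.3]
blue w 296 [296.4, 339.1] [ 8. 44.] [642.8 -34.2  33. ] [ 11.6 -57.6]
blue t 357 [284.5, 159.6] [19. 19.] [662.1 -33.2  33. ] [ 30.8 -55.5]
blue t 280 [134.8, 196.6] [18. 19.] [564.7 357.2  33. ] [-88.6 328.7]
```

View pics/t2.png

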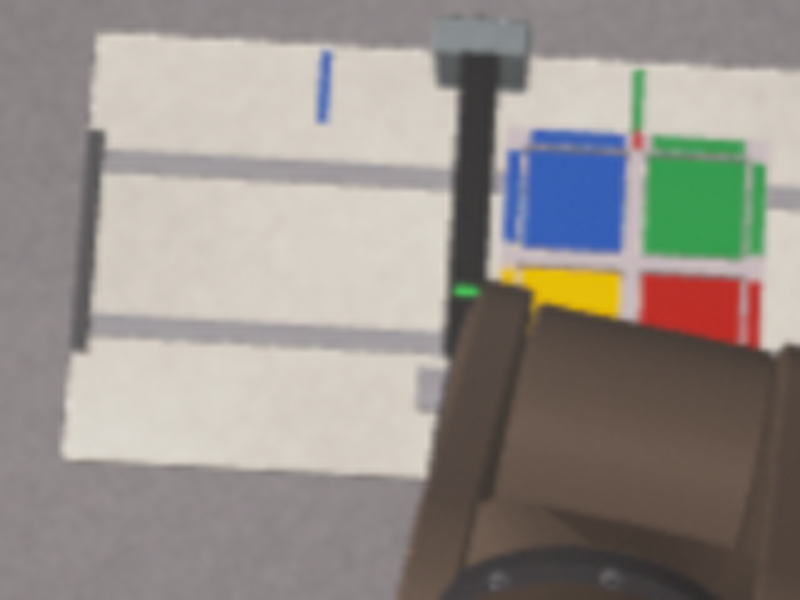

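```bash
python3 -c "
from h import *
plan([*world((-5,-85)),200],np.pi-0.057)
plan([*world((45,-85)),200],np.pi-0.057)"
```

```text
shift [-1.918 -0.197 -0.217] /2= [-0.959 -0.098 -0.108]
turn [ 0.0002 -0.0003  0.0045]
shift [-2.543 -0.201 -0.217] /3= [-0.848 -0.067 -0.072]
turn [ 0.0002 -0.0003  0.0045]
```

```bash
for i in 1 2; do python3 -m pendant '[[[-0.48,-0.1,-0.1,0,0,0,0.3],[-0.96,-0.1,-0.1,0,0,0,0.3],[-0.96,-0.1,-0.1,0,0,0,0.3],[-0.96,-0.1,-0.1,0,0,0,0.3]]]' >o.txt; done
python3 -c "
from h import *; import pickle
im=shot('wrist');pickle.dump(im,open('w6.pkl','wb'))"
python3 -m pendant '[[[-0.63,0,0,0,0,0,0.3],[-0.63,0,0,0,0,0,0.3],[-0.63,0,0,0,0,0,0.3],[-0.63,0,0,0,0,0,0.3]]]'
python3 - <<'E'
from cas import *; import pickle
im=shot('wrist');pickle.dump(im,open('w7.pkl','wb'))
im6=pickle.load(open('w6.pkl','rb'))
p=np.hstack([i['pixels'][150:400,130:430,::-1] for i in(im6,im)]); cv2.imwrite('pics/w67.png',cv2.resize(p,None,fx=1.33,fy=1.33*1.3))
for n,i in(('6',im6),('7',im)):
  for c in ['red','yellow','green','blue']:
    for b in blobs(i,c,150)[:2]: print(c,n,b[0],b[1],np.round(b[2][1],0),own(atz(i,b[1],33)).round(1))
E
```

```text
time: 14.15
position: [674.2, -63.5, 198.4]
ee_rot: [-0.078, -3.139, -0.001]
contact_force: [0.0, -0.3, 0.1]
width: 59.7
grip_force: 0.0
red 6 2953 [251.5, 161.1] [54. 54.] [ -32.7 -117.1]
red 6 1331 [343.2, 74.6] [98. 61.] [-116.4  -31.4]
yellow 6 3052 [318.2, 161.7] [55. 55.] [-32.5 -53.8]
yellow 6 396 [352.9, 162.8] [ 8. 50.] [-32.1 -20.1]
green 6 2469 [252.3, 224.6] [49. 50.] [  30.7 -117.4]
green 6 1074 [49.6, 79.6] [31. 40.] [-133.9 -350.5]
blue 6 2590 [316.2, 225.3] [49. 53.] [ 31.  -53.8]
blue 6 301 [349.2, 226.7] [ 7. 45.] [ 32.4 -20.2]
red 7 3036 [251.1, 109.1] [55. 55.] [ -32.6 -117.3]
red 7 1058 [36.3, 112.1] [43. 31.] [ -49.8 -374.3]
yellow 7 3120 [319.4, 109.8] [56. 55.] [-32.3 -53.4]
yellow 7 405 [354.3, 111.2] [ 8. 51.] [-32.3 -20. ]
green 7 2724 [251.5, 175.4] [52. 52.] [  30.8 -117.4]
green 7 1043 [51.6, 41.6] [30. 42.] [-129.9 -350.6]
blue 7 2850 [317.8, 176.3] [53. 54.] [ 31.3 -53.6]
blue 7 327 [351.9, 177.9] [ 7. 48.] [ 32.4 -20.1]
```

View pics/w67.png

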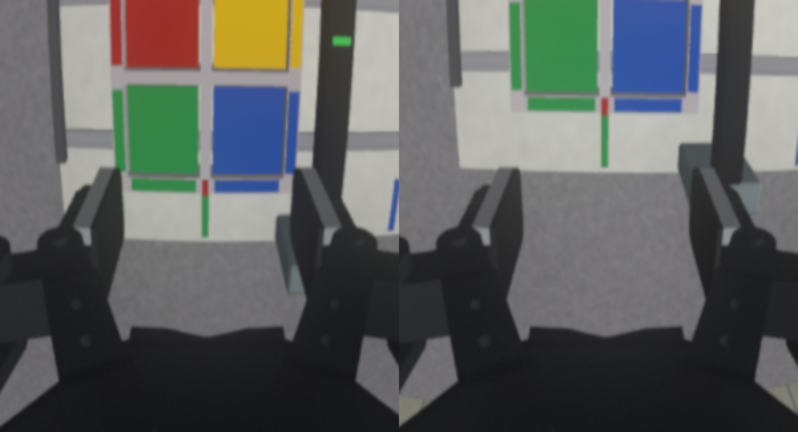

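Both views show the pointer on the green line. The four seat centres agree to within 1 mm: carriage centre at own (-0.6,-85.4). Next, the cassettes on the right.

```bash
python3 -c "
from h import *
import pickle
a=pickle.load(open('w6.pkl','rb'));b=pickle.load(open('w7.pkl','rb'))
print(tri([ray(a,(318.2,161.7)),ray(b,(319.4,109.8))]),tri([ray(a,(251.5,161.1)),ray(b,(251.1,109.1))]))
plan([590,-365,170])"
```

```text
(array([599.13112478, -27.54345313,  31.94653575]), [0.2, 0.2]) (array([595.27457823, -91.22154703,  32.52228294]), [0.1, 0.1])
shift [ 0.861 -3.816  0.359] /4= [ 0.215 -0.954  0.09 ]
```

```bash
for i in 1 2 3 4; do python3 -m pendant '[[[0.1,-0.48,0,0,0,0,0.3],[0.215,-0.955,0.09,0,0,0,0.3],[0.215,-0.955,0.09,0,0,0,0.3]]]' >o.txt; done; python3 -m pendant '[[[0,0,0,0,0,0,0.3],[0,0,0,0,0,0,0.3]]]'
cat >> cas.py <<'E'
def warp(im,cx,cy,z,half=70,n=280):
    "image of the plane z, world x up, y left, n px over 2*half mm"
    i=np.arange(n); X=cx+half-2*half*i/n; Y=cy+half-2*half*i/n
    H=np.linalg.inv(np.array(im['hand_eye'])); s=im['state']; Rt=toolax(s)
    P=np.stack(np.broadcast_arrays(X[:,None],Y[None,:],z),-1)-np.array(s['position'])
    P=(P@Rt)@H[:3,:3].T+H[:3,3]; r=np.hypot(P[...,0],P[...,1]); a=np.arctan2(r,P[...,2])/r
    return cv2.remap(im['pixels'],(im['cx']+im['fx']*a*P[...,0]).astype(np.float32),(im['cy']+im['fy']*a*P[...,1]).astype(np.float32),cv2.INTER_CUBIC)
E
python3 - <<'E'
from cas import *; import pickle
im=shot('wrist');pickle.dump(im,open('w8.pkl','wb'))
for c in ['red','green']:
    for b in blobs(im,c,150)[:2]: print(c,b[0],b[1],atz(im,b[1],15).round(1))
cv2.imwrite('pics/w8w.png',np.hstack([warp(im,558,-368,10),warp(im,472,-340,10)])[:,:,::-1])
E
```

```text
time: 15.37
position: [590.7, -365.2, 170.4]
ee_rot: [-0.08, -3.14, -0.001]
contact_force: [0.1, 0.2, -0.4]
width: 59.7
grip_force: 0.0
red 2199 [275.0, 158.1] [ 558.7 -372.7   15. ]
red 1673 [530.3, 189.3] [599.4 -80.4  15. ]
green 2114 [303.4, 66.6] [ 475.8 -342.7   15. ]
green 1423 [520.3, 244.1] [667.2 -83.9  15. ]
```

View pics/w8w.png

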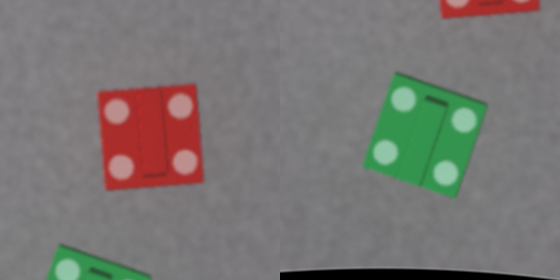

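Rectified view (2 px/mm): red's dots are centred at (151,136) with the ridge near world x (+0.08 rad). Green's are centred at (145,136) in its half, ridge at -0.35 rad.

```bash
cat >> cas.py <<'E'
def dots(im,c,cx,cy,z=10,half=45):
    w=warp(im,cx,cy,z,half,900); n=900; k=2*half/n
    h=cv2.cvtColor(w,cv2.COLOR_RGB2HSV); j=dict(im); j['pixels']=w; m=mask(j,c)
    N,l,st,ce=cv2.connectedComponentsWithStats(m); i=1+np.argmax(st[1:,4])
    hull=cv2.convexHull(np.argwhere(l==i)[:,::-1].astype(np.int32)); hm=cv2.fillConvexPoly(np.zeros((n,n),np.uint8),hull,1)
    d=((hm>0)&(h[:,:,1]<125)&(h[:,:,2]>110)).astype(np.uint8); d=cv2.morphologyEx(d,cv2.MORPH_OPEN,np.ones((15,15)))
    N,l,st,ce=cv2.connectedComponentsWithStats(d); o=np.argsort(-st[1:,4])[:4]+1
    P=np.array([[cx+half-ce[q][1]*k,cy+half-ce[q][0]*k] for q in o])
    ctr,(a,b),ang=cv2.minAreaRect(P.astype(np.float32)); return np.array(ctr).round(1),(round(a,1),round(b,1)),round(np.radians(ang),3),w
E
python3 - <<'E'
from cas import *; import pickle
im=pickle.load(open('w8.pkl','rb'))
print(dots(im,'red',559,-373)[:3]); print(dots(im,'green',474,-342)[:3])
plan([559.7,-373.4,70],np.pi+0.08)
E
```

```text
(array([ 559.9, -373.2]), (28.0, 32.0), np.float64(0.081))
(array([ 474.1, -342.2]), (32.0, 28.0), np.float64(1.24))
shift [ 0.388 -0.129  1.257] /2= [ 0.194 -0.064  0.629]
turn [ 0.0003 -0.0001 -0.0826]
```

```bash
python3 -m pendant '[[[0.2,-0.06,0.3,0,0,-0.04,0.5],[0.388,-0.129,0.6,0,0,-0.0826,0.5],[0.388,-0.129,0.9,0,0,-0.0826,0.5],[0.388,-0.129,0.9,0,0,-0.0826,0.5],[0.388,-0.129,0.9,0,0,-0.0826,0.5]]]'
python3 - <<'E'
from cas import *; import pickle
im=shot('wrist');pickle.dump(im,open('w9.pkl','wb'))
a=pickle.load(open('w8.pkl','rb'))
r=dots(im,'red',560,-373); print(r[:3]); 
# height: z where both views agree
for z in (5,10,15): print(z,dots(a,'red',560,-373,z)[0],dots(im,'red',560,-373,z)[0])
plan([*r[0],11.5],np.pi+r[2])
E
```

```text
time: 15.83
position: [560.2, -373.3, 98.3]
ee_rot: [0.126, -3.138, -0.002]
contact_force: [0.1, 0.2, 1.4]
width: 42.8
grip_force: 0.0
(array([ 559.9, -373.2]), (28.0, 32.0), np.float64(0.081))
5 [ 560.5 -373.4] [ 561.3 -373.1]
10 [ 559.9 -373.2] [ 559.9 -373.2]
15 [ 559.3 -373. ] [ 558.4 -373.3]
shift [0.012 0.009 1.099] /2= [0.006 0.005 0.55 ]
turn [-0.0003  0.0005 -0.0004]
```

```bash
python3 -m pendant '[[[0,0,0.4,0,0,0,0.5],[0,0,0.7,0,0,0,0.5],[0,0,0.7,0,0,0,0.5]]]'>o.txt; python3 -m pendant '[[[0,0,0.2,0,0,0,0.5],[0,0,0.39,0,0,0,0.5],[0,0,0.39,0,0,0,0.5],[0,0,0.39,0,0,0,0.5]]]'; python3 -m pendant '[[[0,0,0,0,0,0,1],[0,0,0,0,0,0,1],[0,0,0,0,0,0,1],[0,0,0,0,0,0,1],[0,0,0,0,0,0,1],[0,0,0,0,0,0,1]]]'
```

```text
time: 16.47
position: [560.8, -374.5, 12.8]
ee_rot: [-0.126, 3.138, -0.001]
contact_force: [-0.9, 0.2, 0.7]
width: 42.4
grip_force: 0.0
time: 16.97
position: [560.7, -374.9, 12.9]
ee_rot: [-0.125, 3.137, -0.002]
contact_force: [-1.3, 1.3, 7.1]
width: 10.6
grip_force: 60.6
```

```bash
python3 -m pendant '[[[0,0,-0.3,0,0,0,1],[0,0,-0.6,0,0,0,1],[0,0,-0.95,0,0,0.044,1],[0,0,-0.95,0,0,0.0872,1],[0,0,-0.95,0,0,0.0872,1],[0,0,-0.95,0,0,0.0872,1]]]'; python3 -c "
from h import *
w=world((-31.8,-117.4)); print(w); plan([*w,110],np.pi-0.057)"
```

```text
time: 17.47
position: [559.8, -374.4, 87.4]
ee_rot: [0.087, 3.14, -0.0]
contact_force: [0.2, -1.0, -0.7]
width: 10.5
grip_force: 59.4
[596.06346814 -91.39771669]
shift [-0.257  3.557 -0.282] /4= [-0.064  0.889 -0.071]
turn [-0.      0.0002  0.0011]
```

```bash
for i in 1 2 3 4; do python3 -m pendant '[[[-0.02,0.3,-0.07,0,0,0,1],[-0.04,0.6,-0.07,0,0,0,1],[-0.064,0.889,-0.07,0,0,0,1]]]' >o.txt; done; python3 -m pendant '[[[0,0,0,0,0,0,1],[0,0,0,0,0,0,1]]]'; python3 -c "
from h import *
w=world((-31.8,-117.4)); plan([*w,50],np.pi-0.057)"
```

```text
time: 18.63
position: [596.4, -90.6, 108.8]
ee_rot: [-0.084, -3.139, -0.001]
contact_force: [0.2, -0.3, -0.7]
width: 10.4
grip_force: 59.4
shift [ 0.003 -0.01   0.735] /1= [ 0.003 -0.01   0.735]
turn [ 0.0002 -0.0009  0.0023]
```

```bash
python3 -m pendant '[[[0,-0.01,0.25,0,0,0,1],[0,-0.01,0.5,0,0,0,1],[0,-0.01,0.74,0,0,0,1],[0,-0.01,0.74,0,0,0,1],[0,-0.01,0.74,0,0,0,1]]]' ; python3 -m pendant '[[[0,0,0.03,0,0,0,1],[0,0,0.06,0,0,0,1],[0,0,0.06,0,0,0,1]]]'; python3 -m pendant '[[[0,0,0.03,0,0,0,1],[0,0,0.06,0,0,0,1],[0,0,0.06,0,0,0,1]]]'
```

```text
time: 19.05
position: [596.1, -93.2, 49.5]
ee_rot: [-0.09, -3.138, -0.001]
contact_force: [0.2, 0.3, -0.6]
width: 10.4
grip_force: 59.5
time: 19.3
position: [596.8, -92.7, 46.0]
ee_rot: [0.09, 3.14, -0.0]
contact_force: [-0.2, 0.3, -0.8]
width: 10.8
grip_force: 59.4
time: 19.55
position: [596.9, -92.6, 41.3]
ee_rot: [0.09, 3.139, -0.0]
contact_force: [-0.9, -2.0, 1.1]
width: 10.8
grip_force: 59.7
```

```bash
for i in 1 2; do python3 -m pendant '[[[0,0,0.02,0,0,0,1],[0,0,0.02,0,0,0,1],[0,0,0.02,0,0,0,1]]]'|sed -n 2,5p; done
```

```text
position: [596.9, -92.6, 39.6]
ee_rot: [0.09, 3.139, -0.0]
contact_force: [-0.7, -1.8, 5.7]
width: 10.4
position: [596.9, -92.6, 38.5]
ee_rot: [0.09, 3.139, -0.0]
contact_force: [-2.9, -1.9, 10.9]
width: 10.6
```

```bash
for i in 1 2 3; do python3 -m pendant '[[[0,0,0.02,0,0,0,1],[0,0,0.02,0,0,0,1],[0,0,0.02,0,0,0,1]]]'|sed -n 2,5p; done
python3 -c "
from h import *
im=shot('wrist'); save(im,'w10.png',crop=(130,180,430,400),scale=2.6)"
```

```text
position: [597.0, -92.6, 38.2]
ee_rot: [0.089, 3.138, -0.001]
contact_force: [-8.3, -0.6, 24.8]
width: 10.3
position: [597.1, -92.6, 37.8]
ee_rot: [0.089, 3.138, -0.001]
contact_force: [-11.8, 0.0, 38.4]
width: 10.4
position: [597.1, -92.7, 37.4]
ee_rot: [0.089, 3.137, -0.002]
contact_force: [-15.8, 1.4, 51.8]
width: 10.9
```

View pics/w10.png

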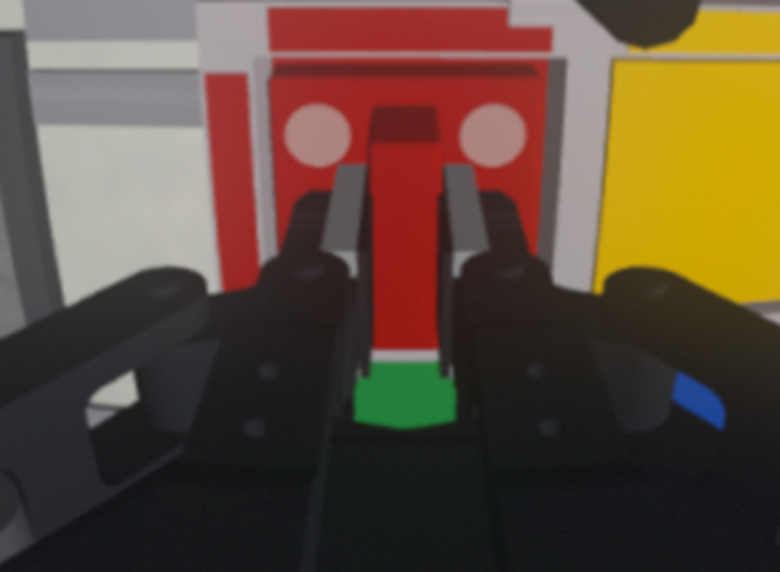

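Red is in its seat and bottomed out: the force rises steeply at 38 mm. Release it and go to green.

```bash
python3 -m pendant '[[[0,0,-0.04,0,0,0,0.6],[0,0,-0.04,0,0,0,0.6],[0,0,-0.04,0,0,0,0.6],[0,0,-0.4,0,0,0,0.6],[0,0,-0.95,0,0,0,0.6],[0,0,-0.95,0,0,0,0.6],[0,0,-0.95,0,0,0,0.6]]]'; python3 -c "
from h import *; import pickle
im=shot('wrist');pickle.dump(im,open('w11.pkl','wb'))
plan([474,-342,105],np.pi-0.331)"
```

```text
time: 21.43
position: [597.5, -92.6, 110.4]
ee_rot: [0.09, 3.137, -0.001]
contact_force: [-0.7, -0.2, -1.1]
width: 33.9
grip_force: 0.0
shift [ 1.353 -3.203  0.046] /4= [ 0.338 -0.801  0.012]
turn [1.000e-04 5.000e-04 1.743e-01]
```

```bash
for i in 1 2 3; do python3 -m pendant '[[[0.11,-0.26,0,0,0,0,0.5],[0.22,-0.53,0,0,0,0,0.5],[0.338,-0.801,0.01,0,0,0,0.5]]]' >o.txt; done; python3 -m pendant '[[[0.11,-0.26,0,0,0,0.06,0.5],[0.22,-0.53,0,0,0,0.12,0.5],[0.338,-0.801,0.01,0,0,0.1743,0.5],[0.338,-0.801,0.01,0,0,0.1743,0.5],[0.338,-0.801,0.01,0,0,0.1743,0.5],[0.338,-0.801,0.01,0,0,0.1743,0.5]]]'
python3 - <<'E'
from cas import *; import pickle
a=pickle.load(open('w11.pkl','rb'))
for z in(36,43): r=dots(a,'red',*world((-32.6,-117.4)),z,35); print(z,own(r[0]),r[1:3])
im=shot('wrist');pickle.dump(im,open('w12.pkl','wb'))
r=dots(im,'green',474,-342); print(r[:3]); ang=r[2] if r[1][0]<r[1][1] else r[2]-np.pi/2
plan([*r[0],12.5],np.pi+ang)
E
```

```text
time: 22.73
position: [473.7, -341.4, 104.3]
ee_rot: [-0.515, -3.097, -0.002]
contact_force: [-0.5, 0.2, 0.6]
width: 42.9
grip_force: 0.0
36 [ -31.81196276 -118.30443367] ((32.0, 28.0), np.float64(1.513))
43 [ -33.91424914 -118.32423127] ((31.0, 27.1), np.float64(1.513))
(array([ 474. , -342.2]), (32.0, 27.9), np.float64(1.238))
shift [-0.006 -0.013  1.151] /2= [-0.003 -0.006  0.576]
turn [ 0.0005 -0.0009  0.0023]
```

Red's dot spacing (32x28 mm at z=36) confirms it is flush. Now grasp green.

```bash
python3 -m pendant '[[[0,-0.01,0.4,0,0,0,0.5],[0,-0.01,0.75,0,0,0,0.5],[0,-0.01,0.75,0,0,0,0.5]]]'>o.txt; python3 -m pendant '[[[0,0,0.2,0,0,0,0.5],[0,0,0.395,0,0,0,0.5],[0,0,0.395,0,0,0,0.5],[0,0,0.395,0,0,0,0.5]]]'; python3 -m pendant '[[[0,0,0,0,0,0,1],[0,0,0,0,0,0,1],[0,0,0,0,0,0,1],[0,0,0,0,0,0,1],[0,0,0,0,0,0,1],[0,0,0,0,0,0,1]]]'; python3 -m pendant '[[[0,0,-0.3,0,0,0,1],[0,0,-0.6,0,0,0,1],[0,0,-1,0,0,-0.08,1],[0,0,-1,0,0,-0.16,1],[0,0,-1,0,0,-0.1758,1],[0,0,-1,0,0,-0.1758,1],[0,0,-1,0,0,-0.1758,1]]]'; python3 -c "
from h import *
w=world((31.5,-117.4)); print(w); plan([*w,110],np.pi-0.057)"
```

```text
time: 23.37
position: [474.0, -342.3, 14.4]
ee_rot: [-0.516, -3.098, -0.001]
contact_force: [-0.2, -0.2, 0.3]
width: 42.6
grip_force: 0.0
time: 23.87
position: [474.2, -343.2, 15.3]
ee_rot: [0.517, 3.097, -0.001]
contact_force: [-1.1, 1.6, 5.7]
width: 10.6
grip_force: 59.7
time: 24.45
position: [473.7, -342.9, 94.4]
ee_rot: [0.089, 3.14, -0.0]
contact_force: [-0.7, -0.3, -0.2]
width: 10.2
grip_force: 58.7
[659.26066512 -95.00386323]
shift [-2.141  3.224 -0.194] /4= [-0.535  0.806 -0.049]
turn [-0.0002  0.0003  0.0004]
```

```bash
for i in 1 2 3 4; do python3 -m pendant '[[[-0.18,0.27,-0.05,0,0,0,1],[-0.36,0.54,-0.05,0,0,0,1],[-0.535,0.806,-0.05,0,0,0,1]]]' >o.txt; done; python3 -m pendant '[[[0,0,0,0,0,0,1],[0,0,0,0,0,0,1]]]'; python3 -c "
from h import *
w=world((31.4,-117.4)); plan([*w,52],np.pi-0.057)"
```

```text
time: 25.62
position: [659.0, -93.6, 109.4]
ee_rot: [-0.085, -3.14, -0.0]
contact_force: [-0.0, -0.6, -0.1]
width: 10.3
grip_force: 58.8
shift [-0.004 -0.017  0.718] /1= [-0.004 -0.017  0.718]
turn [ 0.0001 -0.0004  0.0019]
```

```bash
python3 -m pendant '[[[0,0,0.25,0,0,0,1],[0,0,0.5,0,0,0,1],[0,0,0.7,0,0,0,1],[0,0,0.7,0,0,0,1],[0,0,0.7,0,0,0,1]]]' |sed -n 2,5p; python3 -m pendant '[[[0,0,0.04,0,0,0,1],[0,0,0.08,0,0,0,1],[0,0,0.12,0,0,0,1],[0,0,0.12,0,0,0,1]]]'|sed -n 2,5p; for i in 1 2; do python3 -m pendant '[[[0,0,0.025,0,0,0,1],[0,0,0.025,0,0,0,1],[0,0,0.025,0,0,0,1]]]'|sed -n 2,5p;done
```

```text
position: [658.1, -95.5, 53.5]
ee_rot: [-0.089, -3.139, -0.001]
contact_force: [-0.5, -0.0, 0.1]
width: 10.3
position: [659.2, -95.1, 44.9]
ee_rot: [0.086, 3.139, -0.001]
contact_force: [0.3, -1.2, 1.2]
width: 10.3
position: [659.2, -95.0, 43.0]
ee_rot: [0.086, 3.139, -0.001]
contact_force: [0.2, -1.6, 4.5]
width: 10.6
position: [659.2, -95.0, 41.1]
ee_rot: [0.086, 3.139, -0.001]
contact_force: [-0.5, -1.9, 6.1]
width: 10.3
```

```bash
for i in 1 2 3; do python3 -m pendant '[[[0,0,0.02,0,0,0,1],[0,0,0.02,0,0,0,1],[0,0,0.02,0,0,0,1]]]'|sed -n 2,5p; done
```

```text
position: [659.3, -95.0, 40.8]
ee_rot: [0.086, 3.138, -0.001]
contact_force: [-4.4, -1.4, 17.7]
width: 10.4
position: [659.4, -95.0, 40.5]
ee_rot: [0.086, 3.138, -0.001]
contact_force: [-9.0, -0.6, 29.6]
width: 10.2
position: [659.4, -95.0, 40.2]
ee_rot: [0.086, 3.137, -0.001]
contact_force: [-13.3, 0.4, 42.0]
width: 10.5
```

```bash
python3 -m pendant '[[[0,0,-0.04,0,0,0,0.6],[0,0,-0.04,0,0,0,0.6],[0,0,-0.04,0,0,0,0.6],[0,0,-0.4,0,0,0,0.6],[0,0,-0.9,0,0,0,0.6],[0,0,-0.9,0,0,0,0.6],[0,0,-0.9,0,0,0,0.6]]]'; python3 -c "
from cas import *
im=shot('wrist')
r=dots(im,'green',*world((31.4,-117.4)),36,35); print(own(r[0]),r[1:3])
plan([580,348,170])"
```

```text
time: 28.2
position: [659.6, -94.8, 109.1]
ee_rot: [0.086, 3.137, -0.001]
contact_force: [-0.2, -0.7, -0.2]
width: 34.1
grip_force: 0.0
[  30.63481565 -117.34533681] ((32.0, 28.0), np.float64(1.514))
shift [ 1.286  5.471 -0.782] /6= [ 0.214  0.912 -0.13 ]
```

Green is flush at own (30.6,-117.3). On to the left side.

```bash
for i in 1 2 3 4 5 6; do python3 -m pendant '[[[0.07,0.3,-0.07,0,0,0,0.5],[0.14,0.6,-0.13,0,0,0,0.5],[0.214,0.912,-0.13,0,0,0,0.5]]]' >o.txt; done; python3 -m pendant '[[[0,0,0,0,0,0,0.5],[0,0,0,0,0,0,0.5]]]'
python3 - <<'E'
from cas import *; import pickle
im=shot('wrist');pickle.dump(im,open('w13.pkl','wb'))
for c in ['yellow','blue']:
    for b in blobs(im,c,400)[:2]:
        p=atz(im,b[1],12); print(c,b[0],p.round(1))
        if p[1]>250:
            r=dots(im,c,p[0],p[1]); print(r[:3]); cv2.imwrite(f'pics/{c}.png',r[3][::3,::3,::-1])
cv2.imwrite('pics/yb.png',np.hstack([cv2.imread('pics/yellow.png'),cv2.imread('pics/blue.png')]))
E
```

```text
time: 29.92
position: [579.3, 348.9, 168.0]
ee_rot: [-0.083, -3.138, 0.002]
contact_force: [0.0, -1.4, -0.2]
width: 42.4
grip_force: 0.0
yellow 2401 [477.9 346.6  12. ]
(array([477.1, 346.4]), (32.0, 28.0), np.float64(0.894))
blue 2204 [568.9 366.6  12. ]
(array([570.3, 366.7]), (32.0, 28.0), np.float64(1.008))
```

View pics/yb.png

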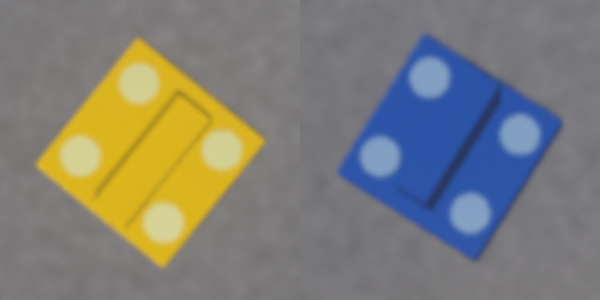

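Yellow is at (477,346) with its ridge at -0.677 rad. Blue is at (570,367) with its ridge at -0.563 rad. Grasp blue first.

```bash
python3 -c "
from h import *
plan([570.3,366.7,95],np.pi-0.563)"
```

```text
shift [0.127 0.229 0.915] /1= [0.127 0.229 0.915]
turn [-0.0012 -0.0012  0.3241]
```

```bash
python3 -m pendant '[[[0.06,0.1,0.3,0,0,0.07,0.5],[0.127,0.22,0.6,0,0,0.14,0.5],[0.127,0.22,0.9,0,0,0.21,0.5],[0.127,0.22,0.9,0,0,0.28,0.5],[0.127,0.22,0.9,0,0,0.324,0.5],[0.127,0.22,0.9,0,0,0.324,0.5],[0.127,0.22,0.9,0,0,0.324,0.5],[0.127,0.22,0.9,0,0,0.324,0.5]]]'
python3 - <<'E'
from cas import *
im=shot('wrist'); r=dots(im,'blue',570,366.7); print(r[:3]); ang=r[2] if r[1][0]<r[1][1] else r[2]-np.pi/2
for z in(5,15): print(z,dots(im,'blue',570,366.7,z)[0])
plan([*r[0],12.5],np.pi+ang)
E
```

```text
time: 30.63
position: [571.4, 365.4, 97.9]
ee_rot: [-0.871, -3.018, 0.0]
contact_force: [-0.1, 0.7, -0.1]
width: 42.7
grip_force: 0.0
(array([570.3, 366.8]), (32.0, 28.0), np.float64(1.009))
5 [571.5 366. ]
15 [569.1 367.5]
shift [0.019 0.006 1.069] /2= [0.01  0.003 0.535]
turn [ 0.0001  0.0001 -0.0004]
```

```bash
python3 -m pendant '[[[0.02,0,0.35,0,0,0,0.5],[0.02,0,0.7,0,0,0,0.5],[0.02,0,0.7,0,0,0,0.5]]]'>o.txt; python3 -m pendant '[[[0,0,0.2,0,0,0,0.5],[0,0,0.37,0,0,0,0.5],[0,0,0.37,0,0,0,0.5],[0,0,0.37,0,0,0,0.5]]]'; python3 -m pendant '[[[0,0,0,0,0,0,1],[0,0,0,0,0,0,1],[0,0,0,0,0,0,1],[0,0,0,0,0,0,1],[0,0,0,0,0,0,1],[0,0,0,0,0,0,1]]]'; python3 -m pendant '[[[0,0,-0.3,0,0,0,1],[0,0,-0.6,0,0,0,1],[0,0,-1,0,0,-0.08,1],[0,0,-1,0,0,-0.16,1],[0,0,-1,0,0,-0.24,1],[0,0,-1,0,0,-0.322,1],[0,0,-1,0,0,-0.322,1],[0,0,-1,0,0,-0.322,1]]]'; python3 -c "
from h import *
w=world((31.4,-53.5)); print(w); plan([*w,118],np.pi-0.057)"
```

```text
time: 31.27
position: [569.7, 366.9, 12.5]
ee_rot: [-0.873, -3.017, 0.001]
contact_force: [-0.5, 0.5, -0.3]
width: 42.9
grip_force: 0.0
time: 31.77
position: [570.2, 367.3, 13.6]
ee_rot: [0.873, 3.016, 0.002]
contact_force: [0.1, -0.3, 7.1]
width: 10.6
grip_force: 60.8
time: 32.43
position: [569.7, 367.0, 92.6]
ee_rot: [0.096, 3.14, 0.0]
contact_force: [0.1, 0.5, -0.4]
width: 10.6
grip_force: 59.9
[662.80115555 -31.20194376]
shift [-1.467 -4.897 -0.318] /5= [-0.293 -0.979 -0.064]
turn [ 0.0001  0.0001 -0.0028]
```

```bash
python3 -m pendant '[[[-0.1,-0.33,-0.16,0,0,0,1],[-0.2,-0.66,-0.32,0,0,0,1],[-0.293,-0.98,-0.32,0,0,0,1]]]'>o.txt; for i in 1 2 3 4; do python3 -m pendant '[[[-0.1,-0.33,0,0,0,0,1],[-0.2,-0.66,0,0,0,0,1],[-0.293,-0.98,0,0,0,0,1]]]' >o.txt; done; python3 -m pendant '[[[0,0,0,0,0,-0.0028,1],[0,0,0,0,0,-0.0028,1],[0,0,0,0,0,-0.0028,1]]]'; python3 -c "
from h import *
w=world((31.4,-53.5)); plan([*w,50],np.pi-0.057)"
```

```text
time: 33.93
position: [663.7, -30.8, 117.8]
ee_rot: [-0.088, -3.14, -0.0]
contact_force: [0.7, -0.9, -0.2]
width: 10.3
grip_force: 59.9
shift [ 0.011 -0.006  0.847] /1= [ 0.011 -0.006  0.847]
turn [ 0.0002 -0.0003  0.0005]
```

```bash
python3 -m pendant '[[[0.01,0,0.25,0,0,0,1],[0.01,0,0.5,0,0,0,1],[0.01,0,0.75,0,0,0,1],[0.01,0,0.83,0,0,0,1],[0.01,0,0.83,0,0,0,1]]]' |sed -n 2,5p; python3 -m pendant '[[[0,0,0.04,0,0,0,1],[0,0,0.08,0,0,0,1],[0,0,0.1,0,0,0,1],[0,0,0.1,0,0,0,1]]]'|sed -n 2,5p; for i in 1 2; do python3 -m pendant '[[[0,0,0.025,0,0,0,1],[0,0,0.025,0,0,0,1],[0,0,0.025,0,0,0,1]]]'|sed -n 2,5p;done
```

```text
position: [662.3, -29.9, 50.0]
ee_rot: [-0.084, -3.137, -0.001]
contact_force: [0.1, -0.3, 0.6]
width: 10.6
position: [663.8, -30.9, 44.5]
ee_rot: [0.084, 3.138, 0.0]
contact_force: [0.5, 1.4, 2.0]
width: 10.0
position: [663.8, -31.0, 42.5]
ee_rot: [0.084, 3.139, 0.0]
contact_force: [0.9, 1.4, 5.8]
width: 10.5
position: [663.8, -31.1, 40.3]
ee_rot: [0.084, 3.139, 0.0]
contact_force: [1.0, 2.1, 4.7]
width: 10.3
```

```bash
for i in 1 2 3; do python3 -m pendant '[[[0,0,0.025,0,0,0,1],[0,0,0.025,0,0,0,1],[0,0,0.025,0,0,0,1]]]'|sed -n 2,5p; done;  python3 -m pendant '[[[0,0,-0.04,0,0,0,0.6],[0,0,-0.04,0,0,0,0.6],[0,0,-0.04,0,0,0,0.6],[0,0,-0.4,0,0,0,0.6],[0,0,-0.95,0,0,0,0.6],[0,0,-0.95,0,0,0,0.6],[0,0,-0.95,0,0,0,0.6]]]'; python3 -c "
from cas import *
im=shot('wrist')
r=dots(im,'blue',*world((31.4,-53.4)),36,33); print(own(r[0]),r[1:3])
plan([500,340,150])"
```

```text
position: [663.9, -31.2, 39.2]
ee_rot: [0.084, 3.138, -0.0]
contact_force: [-1.6, 1.2, 14.3]
width: 10.7
position: [663.9, -31.2, 38.8]
ee_rot: [0.084, 3.138, -0.0]
contact_force: [-7.3, 2.1, 28.4]
width: 10.3
position: [664.0, -31.2, 38.4]
ee_rot: [0.084, 3.137, -0.001]
contact_force: [-12.8, 3.1, 43.4]
width: 10.4
time: 36.52
position: [664.1, -31.3, 111.4]
ee_rot: [0.084, 3.137, -0.001]
contact_force: [-0.1, 0.8, -0.2]
width: 33.7
grip_force: 0.0
[ 32.5853929  -53.23008707] ((32.0, 28.0), np.float64(1.518))
shift [ 2.286  4.524 -0.506] /5= [ 0.457  0.905 -0.101]
```

```bash
python3 -m pendant '[[[0.15,0.3,-0.2,0,0,0,0.5],[0.3,0.6,-0.5,0,0,0,0.5],[0.457,0.905,-0.5,0,0,0,0.5]]]' >o.txt; for i in 1 2 3 4; do python3 -m pendant '[[[0.15,0.3,0,0,0,0,0.5],[0.3,0.6,0,0,0,0,0.5],[0.457,0.905,0,0,0,0,0.5]]]' >o.txt; done; python3 -c "
from cas import *
im=shot('wrist')
r=dots(im,'yellow',477.1,346.4); print(r[:3])
plan([*r[0],98],np.pi-0.677)"
```

```text
(array([477. , 346.3]), (32.0, 28.0), np.float64(0.893))
shift [0.25  0.011 0.622] /1= [0.25  0.011 0.622]
turn [-0.001  -0.0017  0.3981]
```

```bash
python3 -m pendant '[[[0.1,0,0.2,0,0,0.07,0.5],[0.25,0,0.4,0,0,0.14,0.5],[0.25,0,0.62,0,0,0.21,0.5],[0.25,0,0.62,0,0,0.28,0.5],[0.25,0,0.62,0,0,0.35,0.5],[0.25,0,0.62,0,0,0.397,0.5],[0.25,0,0.62,0,0,0.397,0.5],[0.25,0,0.62,0,0,0.397,0.5],[0.25,0,0.62,0,0,0.397,0.5]]]'
python3 - <<'E'
from cas import *
im=shot('wrist'); r=dots(im,'yellow',477,346.3); print(r[:3]); ang=r[2] if r[1][0]<r[1][1] else r[2]-np.pi/2
plan([*r[0],12.5],np.pi+ang)
E
```

```text
time: 38.62
position: [479.9, 340.9, 99.2]
ee_rot: [-1.04, -2.964, 0.001]
contact_force: [0.3, -0.5, -0.2]
width: 42.7
grip_force: 0.0
(array([477.1, 346.3]), (32.0, 28.0), np.float64(0.892))
shift [0.069 0.03  1.086] /2= [0.034 0.015 0.543]
turn [-0.0005 -0.0002  0.0023]
```

```bash
python3 -m pendant '[[[0.069,0.03,0.35,0,0,0,0.5],[0.069,0.03,0.7,0,0,0,0.5],[0.069,0.03,0.7,0,0,0,0.5]]]'>o.txt; python3 -m pendant '[[[0,0,0.2,0,0,0,0.5],[0,0,0.38,0,0,0,0.5],[0,0,0.38,0,0,0,0.5],[0,0,0.38,0,0,0,0.5]]]'; python3 -m pendant '[[[0,0,0,0,0,0,1],[0,0,0,0,0,0,1],[0,0,0,0,0,0,1],[0,0,0,0,0,0,1],[0,0,0,0,0,0,1],[0,0,0,0,0,0,1]]]'; python3 -m pendant '[[[0,0,-0.3,0,0,0,1],[0,0,-0.6,0,0,0,1],[0,0,-1,0,0,-0.07,1],[0,0,-1,0,0,-0.15,1],[0,0,-1,0,0,-0.22,1],[0,0,-1,0,0,-0.3,1],[0,0,-1,0,0,-0.36,1],[0,0,-1,0,0,-0.395,1],[0,0,-1,0,0,-0.395,1],[0,0,-1,0,0,-0.395,1]]]'; python3 -c "
from h import *
w=world((-32.4,-53.4)); print(w); plan([*w,120],np.pi-0.057)"
```

```text
time: 39.25
position: [477.4, 346.5, 14.1]
ee_rot: [-1.043, -2.963, 0.001]
contact_force: [0.4, -0.5, -0.0]
width: 42.9
grip_force: 0.0
time: 39.75
position: [477.8, 346.8, 14.9]
ee_rot: [1.043, 2.962, 0.002]
contact_force: [-0.3, -0.3, 6.1]
width: 10.5
grip_force: 59.9
time: 40.58
position: [477.4, 346.6, 94.1]
ee_rot: [0.092, 3.14, 0.001]
contact_force: [-0.7, 0.5, -0.1]
width: 10.5
grip_force: 59.0
[599.1104675  -27.46747506]
shift [-1.794 -4.578 -0.325] /5= [-0.359 -0.916 -0.065]
turn [ 0.0003  0.0004 -0.0011]
```

```bash
python3 -m pendant '[[[-0.12,-0.3,-0.16,0,0,0,1],[-0.24,-0.6,-0.32,0,0,0,1],[-0.359,-0.916,-0.32,0,0,0,1]]]'>o.txt; for i in 1 2 3 4; do python3 -m pendant '[[[-0.12,-0.3,0,0,0,0,1],[-0.24,-0.6,0,0,0,0,1],[-0.359,-0.916,0,0,0,0,1]]]' >o.txt; done; python3 -m pendant '[[[0,0,0,0,0,0,1],[0,0,0,0,0,0,1],[0,0,0,0,0,0,1]]]'; python3 -c "
from h import *
w=world((-32.1,-53.4)); plan([*w,50],np.pi-0.057)"
```

```text
time: 42.08
position: [599.6, -27.1, 119.2]
ee_rot: [-0.091, -3.14, -0.0]
contact_force: [-0.3, 0.1, -0.8]
width: 10.5
grip_force: 59.0
shift [ 0.001 -0.005  0.865] /1= [ 0.001 -0.005  0.865]
turn [ 0.0001 -0.0002 -0.0008]
```

```bash
python3 -m pendant '[[[0,0,0.25,0,0,0,1],[0,0,0.5,0,0,0,1],[0,0,0.75,0,0,0,1],[0,0,0.83,0,0,0,1],[0,0,0.83,0,0,0,1]]]' |sed -n 2,5p; python3 -m pendant '[[[0,0,0.04,0,0,0,1],[0,0,0.08,0,0,0,1],[0,0,0.1,0,0,0,1],[0,0,0.1,0,0,0,1]]]'|sed -n 2,5p; for i in 1 2 3; do python3 -m pendant '[[[0,0,0.025,0,0,0,1],[0,0,0.025,0,0,0,1],[0,0,0.025,0,0,0,1]]]'|sed -n 2,5p;done
```

```text
position: [599.0, -26.3, 51.5]
ee_rot: [-0.088, -3.137, -0.001]
contact_force: [-0.2, -0.1, -0.4]
width: 10.4
position: [600.4, -27.2, 45.6]
ee_rot: [0.089, 3.139, 0.0]
contact_force: [0.2, 1.4, 2.0]
width: 10.3
position: [600.4, -27.3, 43.5]
ee_rot: [0.089, 3.139, 0.0]
contact_force: [0.5, 2.1, 5.3]
width: 10.2
position: [600.4, -27.4, 41.3]
ee_rot: [0.089, 3.139, 0.0]
contact_force: [0.8, 3.2, 5.3]
width: 10.4
position: [600.5, -27.5, 40.4]
ee_rot: [0.089, 3.138, -0.0]
contact_force: [-2.8, 1.9, 17.8]
width: 10.6
```

```bash
for i in 1 2; do python3 -m pendant '[[[0,0,0.025,0,0,0,1],[0,0,0.025,0,0,0,1],[0,0,0.025,0,0,0,1]]]'|sed -n 2,5p; done;  python3 -m pendant '[[[0,0,-0.04,0,0,0,0.6],[0,0,-0.04,0,0,0,0.6],[0,0,-0.04,0,0,0,0.6],[0,0,-0.4,0,0,0,0.6],[0,0,-0.95,0,0,0,0.6],[0,0,-0.95,0,0,0,0.6],[0,0,-0.95,0,0,0,0.6]]]'>o.txt;  python3 -m pendant '[[[-0.45,-0.4,-0.5,0,0,0,0.5],[-0.9,-0.4,-0.9,0,0,0,0.5],[-0.9,-0.4,-0.9,0,0,0,0.5],[-0.9,-0.4,-0.9,0,0,0,0.5]]]'
python3 - <<'E'
from cas import *
im=shot('wrist'); save(im,'w14.png',crop=(130,60,430,285),scale=2.6)
for c,q in [('red',(-32.6,-117.4)),('green',(31.4,-117.4)),('blue',(31.4,-53.4)),('yellow',(-32.6,-53.4))]:
    for z in (36,43):
        r=dots(im,c,*world(q),z,32); print(c,z,own(r[0]).round(1),r[1:3])
E
```

```text
position: [600.5, -27.5, 39.9]
ee_rot: [0.089, 3.137, -0.001]
contact_force: [-7.8, 2.3, 36.0]
width: 10.3
position: [600.6, -27.5, 39.5]
ee_rot: [0.089, 3.137, -0.001]
contact_force: [-13.5, 2.5, 53.0]
width: 10.4
time: 45.0
position: [673.4, -65.0, 184.5]
ee_rot: [0.091, 3.135, -0.001]
contact_force: [-0.7, 0.6, 0.7]
width: 42.9
grip_force: 0.0
red 36 [ -31.8 -118.9] ((32.0, 28.0), np.float64(1.512))
red 43 [ -31.5 -118.1] ((31.2, 27.3), np.float64(1.513))
green 36 [  30.7 -117.9] ((32.0, 28.0), np.float64(1.513))
green 43 [  29.3 -117.2] ((31.2, 27.3), np.float64(1.513))
blue 36 [ 32.6 -53.6] ((31.9, 28.0), np.float64(1.517))
blue 43 [ 31.3 -54.4] ((31.2, 27.3), np.float64(1.518))
yellow 36 [-31.4 -53.2] ((32.0, 28.0), np.float64(1.514))
yellow 43 [-31.2 -54. ] ((31.2, 27.4), np.float64(1.514))
```

View pics/w14.png

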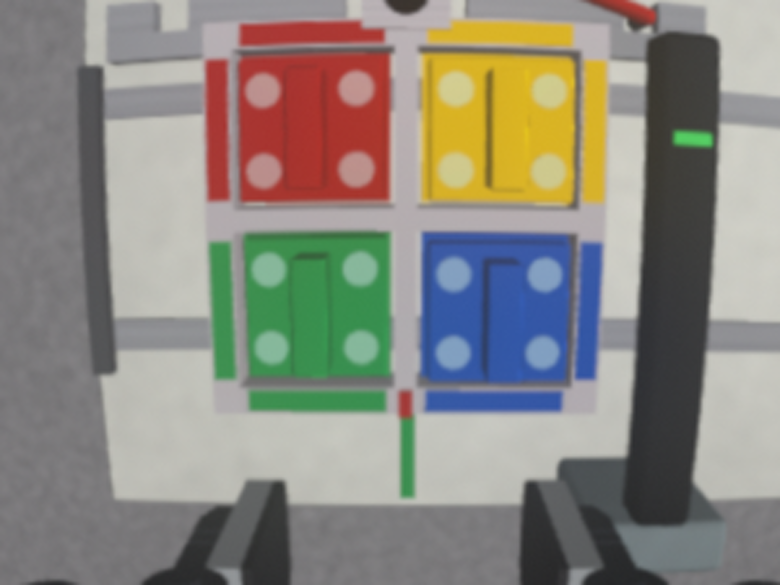

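All four cassettes are flush and level (dots 32x28 mm at z=36), and the pointer is on the green mark. Open the lever again.

```bash
python3 -c "
from h import *
plan([475.5,12,105],np.pi-0.057)"
```

```text
shift [2.495 0.81  0.962] /3= [0.832 0.27  0.321]
turn [-0.0001  0.0005 -0.0002]
```

```bash
for i in 1 2 3; do python3 -m pendant '[[[0.4,0.13,0,0,0,0,0.6],[0.832,0.27,0,0,0,0,0.6],[0.832,0.27,0.32,0,0,0,0.6]]]'>o.txt; done; python3 -m pendant '[[[0,0,0,0,0,0,0.6],[0,0,0,0,0,0,0.6],[0,0,0,0,0,0,0.6]]]'
python3 - <<'E'
from h import *
im=shot('wrist'); save(im,'w15.png',crop=(130,150,430,375),scale=2); plan([475.5,12,43])
E
```

```text
time: 46.05
position: [474.4, 12.5, 105.7]
ee_rot: [-0.089, -3.139, -0.0]
contact_force: [-0.5, 1.0, -0.1]
width: 34.5
grip_force: 0.0
shift [-0.01  -0.004  0.787] /1= [-0.01  -0.004  0.787]
```

View pics/w15.png

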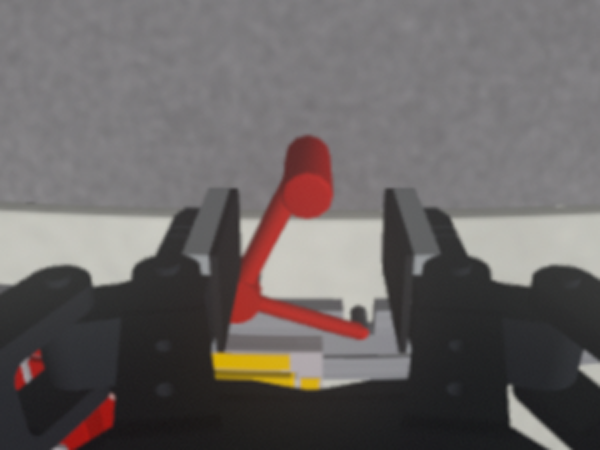

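The post is again centred between the fingers (308,190).

```bash
python3 -m pendant '[[[0,0,0.4,0,0,0,0.6],[0,0,0.78,0,0,0,0.6],[0,0,0.78,0,0,0,0.6]]]'>o.txt;  python3 -m pendant '[[[0,-0.1,0,0,0,0,0.6],[0,-0.2,0,0,0,0,0.6],[0.02,-0.3,0,0,0,0,0.6],[0.02,-0.4,0,0,0,0,0.6],[0.02,-0.5,0,0,0,0,0.6],[0.02,-0.6,0,0,0,0,0.6],[0,-0.7,0,0,0,0,0.6],[0,-0.78,0,0,0,0,0.6],[0,-0.78,0,0,0,0,0.6],[0,-0.78,0,0,0,0,0.6]]]'; python3 -m pendant '[[[0,0.03,-0.4,0,0,0,0.6],[0,0.03,-0.9,0,0,0,0.6],[0,0.03,-0.9,0,0,0,0.5],[0,0.03,-0.9,0,0,0,0.5]]]'
python3 - <<'E'
from h import *
im=shot('wrist'); save(im,'w16.png',scale=1.4)
w=world((-83,-85.6)); plan([*w,115],np.pi-0.057)
E
```

```text
time: 47.18
position: [471.0, -50.3, 43.6]
ee_rot: [0.09, 3.14, -0.0]
contact_force: [0.2, 0.5, 1.0]
width: 34.4
grip_force: 0.0
time: 47.52
position: [471.7, -47.2, 117.2]
ee_rot: [0.088, 3.136, -0.001]
contact_force: [0.5, 0.0, -0.6]
width: 42.6
grip_force: 0.0
shift [-0.952 -0.066  0.013] /1= [-0.952 -0.066  0.013]
turn [-0.0002  0.0009  0.0004]
```

```bash
python3 -m pendant '[[[-0.48,-0.07,0,0,0,0,0.5],[-0.95,-0.07,0,0,0,0,0.5],[-0.95,-0.07,0.05,0,0,0,0.5],[-0.95,-0.07,0.05,0,0,0,0.5]]]'; python3 -c "
from h import *
w=world((-83,-85.6)); plan([*w,48],np.pi-0.057)"
```

```text
time: 47.9
position: [546.7, -57.1, 109.3]
ee_rot: [-0.088, -3.138, -0.001]
contact_force: [-1.2, 0.5, 0.1]
width: 42.6
grip_force: 0.0
shift [-0.003  0.004  0.766] /1= [-0.003  0.004  0.766]
turn [ 0.0003 -0.0016  0.0004]
```

```bash
python3 -m pendant '[[[0,0,0.3,0,0,0,0.5],[0,0,0.6,0,0,0,0.5],[0,0,0.78,0,0,0,0.5],[0,0,0.78,0,0,0,0.5],[0,0,0.78,0,0,0,0.5]]]'|sed -n 2,4p; python3 -m pendant '[[[0,0,0,0,0,0,1],[0,0,0,0,0,0,1],[0,0,0,0,0,0,1],[0,0,0,0,0,0,1],[0,0,0,0,0,0,1],[0,0,0,0,0,0,1]]]'; python3 -m pendant '[[[0,0.1,0,0,0,0,1],[0,0.22,0,0,0,0,1],[0,0.35,0,0,0,0,1],[0,0.5,0,0,0,0,1],[0,0.65,0,0,0,0,1],[0,0.8,0,0,0,0,1],[0,0.8,0,0,0,0,1]]]'
```

```text
position: [545.2, -56.9, 48.2]
ee_rot: [-0.089, -3.137, -0.001]
contact_force: [0.0, -0.0, 0.9]
time: 48.82
position: [546.6, -57.3, 50.3]
ee_rot: [0.089, 3.139, -0.0]
contact_force: [-2.6, 0.3, 6.3]
width: 13.7
grip_force: 58.5
time: 49.4
position: [550.5, 8.3, 50.2]
ee_rot: [0.087, 3.138, 0.0]
contact_force: [-0.6, 1.9, 7.2]
width: 13.9
grip_force: 59.1
```

```bash
python3 -m pendant '[[[0,0.1,0,0,0,0,1],[0,0.22,0,0,0,0,1],[0,0.35,0,0,0,0,1],[0,0.5,0,0,0,0,1],[0,0.65,0,0,0,0,1],[0,0.8,0,0,0,0,1],[0,0.8,0,0,0,0,1]]]'|sed -n 2,5p;  python3 -m pendant '[[[0,0.1,0,0,0,0,1],[0,0.22,0,0,0,0,1],[0,0.35,0,0,0,0,1],[0,0.4,0,0,0,0,1],[0,0.4,0,0,0,0,1]]]'|sed -n 2,5p;for i in 1 2; do python3 -m pendant '[[[0,0.06,0,0,0,0,1],[0,0.1,0,0,0,0,1],[0,0.1,0,0,0,0,1]]]'|sed -n 2,4p;done
```

```text
position: [554.4, 72.1, 50.2]
ee_rot: [0.088, 3.138, 0.001]
contact_force: [-1.6, 1.9, 7.5]
width: 13.9
position: [556.2, 103.2, 50.2]
ee_rot: [0.088, 3.138, 0.001]
contact_force: [-0.5, 2.1, 6.5]
width: 13.7
position: [556.7, 110.7, 50.2]
ee_rot: [0.089, 3.138, 0.001]
contact_force: [0.8, 1.6, 6.3]
position: [557.1, 118.6, 50.2]
ee_rot: [0.089, 3.138, 0.001]
contact_force: [-0.2, 1.9, 6.1]
```

```bash
for i in 1 2 3; do python3 -m pendant '[[[0,0.03,0,0,0,0,1],[0,0.03,0,0,0,0,1],[0,0.03,0,0,0,0,1]]]'|sed -n 2,4p;done
```

```text
position: [557.3, 120.8, 50.2]
ee_rot: [0.089, 3.138, 0.001]
contact_force: [-0.4, 1.9, 6.2]
position: [557.4, 123.1, 50.2]
ee_rot: [0.089, 3.138, 0.001]
contact_force: [-0.6, -0.1, 6.7]
position: [557.4, 123.4, 50.2]
ee_rot: [0.089, 3.139, -0.003]
contact_force: [-0.6, -18.5, 7.7]
```

```bash
python3 -m pendant '[[[0,-0.08,0,0,0,0,1],[0,-0.155,0,0,0,0,1],[0,-0.155,0,0,0,0,1],[0,-0.155,0,0,0,0,1]]]'|sed -n 2,4p;python3 -m pendant '[[[0,0,0,0,0,0,1],[0,0,0,0,0,0,1]]]'|sed -n 2,4p
```

```text
position: [556.8, 112.5, 50.3]
ee_rot: [0.09, 3.138, 0.0]
contact_force: [0.5, -2.0, 6.8]
position: [556.8, 112.8, 50.2]
ee_rot: [0.089, 3.138, 0.0]
contact_force: [-0.5, -1.7, 6.9]
```

```bash
python3 -m pendant '[[[0,0,0,0,0,0,0.5],[0,0,0,0,0,0,0.5],[0,0,0,0,0,0,0.5],[0,0,-0.4,0,0,0,0.6],[0,0,-0.8,0,0,0,0.6],[0,0,-0.8,0,0,0,0.6],[0,0,-0.8,0,0,0,0.6]]]'|sed -n 2,3p; python3 -c "
from h import *
plan([476,-42,115],np.pi-0.057)"
```

```text
position: [556.7, 113.4, 114.5]
ee_rot: [0.089, 3.137, 0.001]
shift [ 0.897 -1.996 -0.009] /3= [ 0.299 -0.665 -0.003]
turn [0.0003 0.002  0.0002]
```

```bash
for i in 1 2 3; do python3 -m pendant '[[[0.15,-0.33,0,0,0,0,0.6],[0.299,-0.665,0,0,0,0,0.6],[0.299,-0.665,0,0,0,0,0.6]]]'>o.txt; done; python3 -m pendant '[[[0,0,0,0,0,0,0.6],[0,0,0,0,0,0,0.6]]]'|sed -n 2,3p
python3 - <<'E'
from cas import *
im=shot('wrist')
for b in blobs(im,'red',200)[:3]: print(b[0],b[1],b[2],atz(im,b[1],50).round(1))
w=warp(im,480,-40,60,60,120); j=dict(im); j['pixels']=w; m=mask(j,'red'); 
n,l,st,ce=cv2.connectedComponentsWithStats(m); print(st,ce)
for r in m[::4,::3]: print(''.join('#' if v else '.' for v in r))
plan([476,-42,43])
E
```

```text
position: [475.6, -41.7, 112.7]
ee_rot: [-0.09, -3.14, -0.0]
1564 [296.6, 251.2] ((295.9852294921875, 256.46612548828125), (99.80191802978516, 28.436668395996094), 66.4676513671875) [496.9 -35.   50. ]
[[    0     0   120   120 13593]
 [   38     9    33    68   733]
 [    1    31    14    11    74]] [[60.07113956 60.44052086]
 [54.1473397  44.41200546]
 [ 7.60810811 36.18918919]]
........................................
........................................
........................................
.............####.......................
.............#####......................
..............####......................
..............###.......................
..............###.......................
....#..........###......................
.####...........##......................
.##.............###.....................
.................##.....................
.................##.....................
..................##.#..................
..................######................
...................#####................
...................#####................
...................####.................
...................####.................
....................##..................
........................................
........................................
........................................
........................................
........................................
........................................
........................................
........................................
........................................
........................................
shift [-0.004 -0.008  0.872] /1= [-0.004 -0.008  0.872]
```

```bash
python3 -m pendant '[[[0,0,0.4,0,0,0,0.6],[0,0,0.86,0,0,0,0.6],[0,0,0.86,0,0,0,0.6]]]'|sed -n 2,4p; python3 -m pendant '[[[0,0.1,0,0,0,0,0.6],[0,0.2,0,0,0,0,0.6],[0.02,0.3,0,0,0,0,0.6],[0.02,0.4,0,0,0,0,0.6],[0.02,0.5,0,0,0,0,0.6],[0.02,0.6,0,0,0,0,0.6],[0,0.7,0,0,0,0,0.6],[0,0.77,0,0,0,0,0.6],[0,0.77,0,0,0,0,0.6],[0,0.77,0,0,0,0,0.6]]]'|sed -n 2,6p
python3 -m pendant '[[[0,0.02,0,0,0,0,0.6],[0,0.02,0,0,0,0,0.6],[0,0.02,0,0,0,0,0.6]]]'|sed -n 2,4p
```

```text
position: [473.5, -40.7, 39.5]
ee_rot: [-0.087, -3.133, -0.003]
contact_force: [-0.8, -0.5, -0.6]
position: [479.6, 20.0, 44.6]
ee_rot: [0.088, 3.139, -0.0]
contact_force: [0.2, -0.5, 0.2]
width: 34.3
grip_force: 0.3
position: [479.6, 20.5, 44.5]
ee_rot: [0.089, 3.139, -0.001]
contact_force: [0.3, -12.8, 2.8]
```

```bash
python3 -m pendant '[[[0,0.02,0,0,0,0,0.6],[0,0.02,0,0,0,0,0.6],[0,-0.1,0,0,0,0,0.6],[0,-0.14,0,0,0,0,0.6],[0,-0.14,0,0,0,0,0.6]]]'|sed -n 2,4p; python3 -m pendant '[[[0,0,-0.5,0,0,0,0.6],[0,0,-1,0,0,0,0.6],[0,0,-1,0,0,0,0.6]]]'>o.txt;  python3 -m pendant '[[[-0.3,0.4,-0.5,0,0,0,0.6],[-0.6,0.9,-1,0,0,0,0.6],[-0.9,0.9,-1,0,0,0,0.6],[-0.9,0.9,-1,0,0,0,0.6]]]'>o.txt;python3 -m pendant '[[[-0.5,0,0,0,0,0,0.6],[-0.9,0,0,0,0,0,0.6],[-0.9,0,0,0,0,0,0.6],[-0.9,0,0,0,0,0,0.6]]]'
python3 - <<'E'
from cas import *
im=shot('wrist')
for c,q in [('red',(-32,53)),('green',(32,53)),('blue',(32,117)),('yellow',(-32,117))]:
    r=dots(im,c,*world(q),36,32); print(c,own(r[0]).round(1),r[1:3])
# red pointer on the far edge
for b in blobs(im,'red',8)[:6]: print(b[0],own(atz(im,b[1],36)).round(1),own(atz(im,b[1],68)).round(1))
for b in blobs(im,'blue',8)[:6]: print('b',b[0],own(atz(im,b[1],12)).round(1))
E
```

```text
position: [478.3, 9.7, 44.2]
ee_rot: [-0.091, -3.14, -0.0]
contact_force: [0.3, 0.9, 0.8]
time: 56.37
position: [626.6, 74.1, 203.2]
ee_rot: [-0.089, -3.139, -0.0]
contact_force: [-0.9, -0.2, -0.2]
width: 34.0
grip_force: 0.0
red [-31.3  52.1] ((32.0, 28.0), np.float64(1.513))
green [28.8 49.8] ((32.0, 28.0), np.float64(1.51))
blue [ 33.  117.6] ((32.2, 28.0), np.float64(1.517))
yellow [-31.  117.9] ((32.2, 28.0), np.float64(1.515))
2325 [-33.6  52.4] [-38.1  52.1]
1274 [-117.1  -31. ] [-113.   -22.7]
354 [-32.2  19.3] [-36.9  22.4]
332 [-65.   50.8] [-66.3  50.7]
28 [65.8 84.4] [51.  80.8]
b 1968 [ 39.8 121.2]
b 259 [ 39.9 156.3]
b 78 [96.7 84.1]
```

```bash
python3 -m pendant '[[[-0.4,0.1,0,0,0,0,0.3],[-0.6,0.14,0,0,0,0,0.3],[-0.6,0.14,0,0,0,0,0.3],[-0.6,0.14,0,0,0,0,0.3]]]'|sed -n 2,3p
python3 - <<'E'
from cas import *
im=shot('wrist')
for c,q in [('red',(-32,53)),('green',(32,53)),('blue',(32,117)),('yellow',(-32,117))]:
    r=dots(im,c,*world(q),36,32); print(c,own(r[0]).round(1),r[1:3])
t=shot('top')
for n in['beaker','vial_red','vial_silver','dish']: print(n,[(np.round(q['centre']).tolist(),round(q['p'],2)) for q in manip.search_frame(t,n)[:1]])
E
```

```text
position: [674.0, 82.5, 203.8]
ee_rot: [-0.089, -3.139, -0.0]
red [-31.2  52.2] ((32.0, 28.1), np.float64(1.513))
green [28.9 49.9] ((32.0, 28.0), np.float64(1.509))
blue [ 33.1 117.6] ((32.0, 28.0), np.float64(1.518))
yellow [-31.  117.9] ((32.1, 28.0), np.float64(1.515))
beaker [([110.0, 161.0], 0.85)]
vial_red []
vial_silver [([432.0, 154.0], 0.52)]
dish [([451.0, 280.0], 0.78)]
```

```bash
python3 -c "
from h import *
print(manip.sign_off())"
```

```text
the job is handed in; nothing more can be done
None
```

The job is handed in: the carriage is clamped at the blue mark (pointer within about 1 mm) and all four cassettes read flush in their seats. Green sits about 4 mm off its seat centre (limit 6 mm). I checked the beaker, dish and silver-capped vial and saw no movement; the red-capped vial was not detected in the last picture.

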